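# Slide a wet painting out over the end of the ledge

## Task

The little painting lying on the plywood ledge is still wet and has to be picked up by its edge later: with your fingertips against its edges, push it back square against the ledge's raised back step and slide it along the ledge until about 4 cm of it sticks out past the end that is nearer the wire drying rack. It must stay lying flat on the ledge the whole time (never lifted), the painted face must not be touched, and everything else stays where it is.

Things in the scene. Friction and masses are not known exactly. Their poses are not given: they have to be found in the camera images.
- ledge: fixed plywood desk riser on the table, 300 deep (its x, away from the robot) x 440 long (its y). Origin: centre of its underside on the table; z up. The flat tread is 75 above the table and runs from x = -150 (front edge) to x = +70, where the upright face of the raised darker back step stands: the step is 28 higher (top 103 above the table), x = +70 to +150, along the whole length. Both ends of the tread, at y = -220 and y = +220, are open.
- panel: the wet painting: loose hardboard panel, about 120 g, 130 (its x) x 160 (its y) x 5 thick, a landscape with a bare white margin. Origin: centre of its underside. Starts flat on the tread near mid-length, up to 13 degrees askew, off the step, +x side facing it. Slides on the ledge with friction about 0.35. Pushed mid-edge while askew, a corner can jam on the step; near the lagging corner it swings square.
- paint_face: the wet painted area on top of the panel (part of the panel): 106 (x) x 136 (y), 1 proud of the panel's top, leaving a bare margin 12 wide all round. Origin: its centre, at the panel's top, 5 above the panel's underside; axes as the panel's.
- rack: fixed table-top drying rack of dark steel posts and wire shelves, 290 (x) x 230 (y) x 175 high, standing on the table beyond one end of the ledge, left or right. Origin: centre of its underside.
- ink0: loose dropper bottle of amber glass, blue label, 32 across, 88 high, standing on the ledge's back step. Origin: centre of its base.
- ink1: the same with a red label.
- ink2: the same with a green label.
- tape: loose roll of blue masking tape lying flat, 100 across, 24 high, on the table in front of the ledge. Origin: centre of its underside.
- palette: loose round aluminium palette, 150 across, 9 high, on the table in front of the ledge. Origin: centre of its underside.
- gouache: loose round jar of yellow gouache with a white cap, 35 across, 36 high, standing on the back step among the bottles. Origin: centre of its base.

How it is judged:
By the outcome, as a careful person would: the job done as asked, in the order asked, and still so for the second after the job is handed in, with the robot touching nothing.
It also fails if it takes over 61 s, if anything falls off the work surface, if the arm or the gripper's body presses on something with over 40 N, if the wrist force passes 120 N, or if a joint passes its speed limit or range.

## Robot

A 6-joint arm with a two-finger parallel gripper is mounted at the origin on the work surface. World frame = base frame: x ahead of the robot, y to its left, z up, the work surface at z = 0. Lengths are in m, angles in rad, forces in N, time in s.
With the tool pointing down it reaches from about 0.35 to 0.725 m from the base axis. Payload 4.3 kg.
Tool frame: the origin (TCP) lies midway between the tips of the shut fingers; the grasp point (between the pads) lies 19 mm behind it; z points along the fingers, x is the direction in which the jaws open and shut, and the axes are right-handed (so a half turn about z gives the same grasp; the last joint's range is limited). The gripper opens to 85 mm and grips with 20 to 120 N. Pads are 22 mm wide; open, the fingers measure 114 mm over their backs; the gripper's body (76 mm by 85 mm) begins 54 mm behind the grasp point. The pads swing forward as they close: fully open they stand 13 mm farther back than shut.
Start: joints at [-1.245, 0.377, 0.081, 1.274, 0, 1.46], TCP at [0.243, -0.521, 0.192] pointing down, gripper open.
Joint ranges: [-2.72, 2.72], [-0.84, 1.66], [-1.02, 1.22], [-1.77, 2.12], [-1.37, 1.28], [-3.14, 3.14]. Speed limits (rad/s): [2.57, 2.57, 3.14, 3.14, 3.14, 3.14].

## Interface

Orientations are given as a unit quaternion [x, y, z, w].
In Python, from workcell import * gives the robot as it stands.
- The arm moves only by the tool send_rows, never from a script. Its argument "plan" is a list of rows, each an object with "grip": the finger opening in m, from 0 to 0.0854; "slide": the shift along the tool's x, y, z in m, a list of three; "twist": the turn about the tool's z in degrees. A call has 1 to 20 rows; each row is the pose to reach, as a shift and turn from the pose commanded when the call began, along the tool's axes at that moment; what a row does not reach only later rows make up. A row lasts 1/10 s, in which the tool goes at most 50 mm and 8.59 degrees, less where a joint would pass 70% of its speed; a pose out of reach is approached as far as the arm can. A call with a gripper value outside its range is refused whole. The fingers move at their own pace and stop on an object; "grip_force" is the grip in N (left out, the last holds). Time passes only in rows, so rows that repeat a pose let the fingers close. It gives the time, the measured TCP pose, the force and the opening at its end, in the units of the state.
- observe(): the state, without advancing time (a new reading comes with each control period).
- camera(name): name is "side" or "top" or "wrist"; returns the picture (400x640x3 uint8, blue, green, red); there is no depth.
- camera_info(name): a dict with "intrinsics" (3x3 intrinsics, pixels), "extrinsics" (4x4, takes a point from camera to world coordinates). Camera axes: x right, y down, z forward; pixel columns grow to the right and rows downward; lengths in m; the calibration is good to about 2 mm. A picture is of the moment at which its call begins: read the wrist's pose just before it. camera_info takes no time and is no camera call; for the wrist camera it gives the pose at the moment of the call.
- job_done(): hands the job in, once; it reports no verdict.
The state is a dict: "clock": time; "qpos": joint angles; "joint_vel": joint speeds; "joint_torque": joint torques, N m; "position": TCP position; "orientation": TCP orientation; "contact_force": force on the tool from outside, world axes, zero at the start; "torque": the same for the moment, N m; "finger_gap": opening from 0.0 (shut) to 1.0 (fully open).
Only numpy, scipy, OpenCV 4.12 (cv2) and the standard library are available. Lean on these libraries where they do the work, as an engineer would, in place of code of your own. Each camera call takes 0.05 s, during which the arm holds its last target.

## Working session

There is one attempt and no reset: what is moved stays moved. The work goes in short steps, Python scripts to look and compute and a tool call to move; the robot and the scene stay as the last step left them, time stands still between calls to the robot, and variables do not carry over. Pictures are saved under pics/ and viewed, and the job is handed in when it is done.

Besides the shell and the picture viewer there is one more tool, called after ">>>" as name([rows], argument=value, ...), one row to a line, values as JSON. send_rows: Moves the arm, as the interface text tells. Its arguments: {"type":"object","properties":{"plan":{"type":"array","items":{"type":"object","properties":{"grip":{"type":"number"},"slide":{"type":"array","items":{"type":"number"}},"twist":{"type":"number"}}}},"grip_force":{"type":"number"}},"required":["plan"]}

```bash
mkdir -p pics; ls; python3 - <<'E'
from workcell import *
import cv2
s=observe();print(s)
for n in ("side","top","wrist"):
    i=camera_info(n);print(n,i)
    cv2.imwrite(f"pics/{n}0.png",camera(n))
E
```

```text
pics
{'clock': 0.0, 'qpos': array([-1.24524717e+00,  3.78073258e-01,  7.96411997e-02,  1.27438885e+00,
       -1.16860185e-05,  1.46051741e+00]), 'joint_vel': array([-6.05047340e-04, -2.43308372e-04, -1.93165190e-03,  1.35907756e-03,
        1.52527917e-03, -1.11606985e-05]), 'joint_torque': array([-6.75145438e-04, -4.63608956e+01,  2.69872624e+01,  2.07993767e-02,
       -2.40152031e-04,  7.50086233e-07]), 'position': array([ 0.24252214, -0.52055238,  0.19056105]), 'orientation': array([ 8.43255526e-01, -5.37511947e-01, -7.92215513e-04, -6.30207489e-04]), 'contact_force': array([-0.16871923,  0.42653989,  0.06829361]), 'torque': array([0.01673897, 0.03277932, 0.00918466]), 'finger_gap': 0.997976153428282}
side {'intrinsics': array([[497.62040436,   0.        , 318.82978203],
       [  0.        , 497.62040436, 197.76638167],
       [  0.        ,   0.        ,   1.        ]]), 'extrinsics': array([[-0.96153989, -0.18490537,  0.20310354,  0.22953817],
       [-0.27463396,  0.63606262, -0.72111062,  1.02058742],
       [ 0.00415065, -0.74915576, -0.66238087,  1.01032475],
       [ 0. 
[... 220 characters left out ...]
]]), 'extrinsics': array([[ 0.01478248, -0.99091078,  0.13370601,  0.38108579],
       [-0.99963785, -0.01163877,  0.0242633 , -0.01526908],
       [-0.0224866 , -0.13401626, -0.99072398,  1.22751515],
       [ 0.        ,  0.        ,  0.        ,  1.        ]])}
wrist {'intrinsics': array([[316.48969114,   0.        , 318.96097128],
       [  0.        , 316.48969114, 194.17408273],
       [  0.        ,   0.        ,   1.        ]]), 'extrinsics': array([[ 0.42178522, -0.86116723, -0.28370448,  0.31521946],
       [-0.90669406, -0.40121403, -0.13012759, -0.48670128],
       [-0.0017646 ,  0.31211906, -0.95004136,  0.37321974],
       [ 0.        ,  0.        ,  0.        ,  1.        ]])}
```

View pics/top0.png

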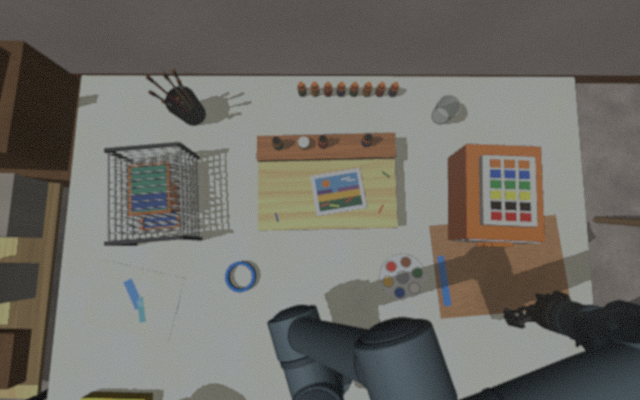

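View pics/side0.png

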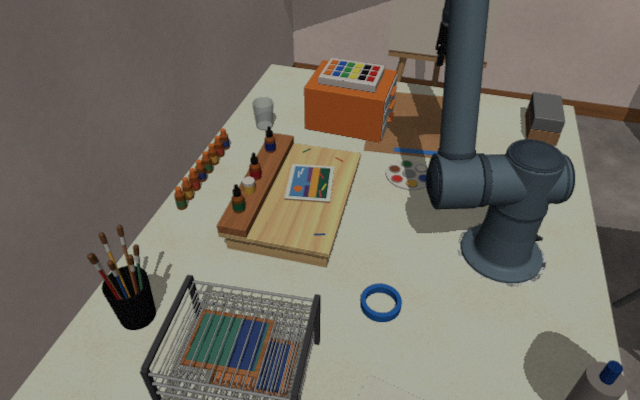

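View pics/wrist0.png

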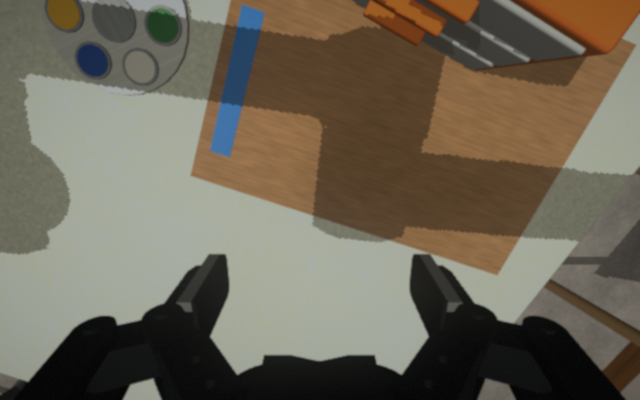

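```bash
python3 - <<'E'
import cv2
t=cv2.imread("pics/top0.png")[120:240,245:410]
cv2.imwrite("pics/t1.png",cv2.resize(t,None,fx=4.8,fy=4.8,interpolation=cv2.INTER_CUBIC))
t=cv2.imread("pics/side0.png")[120:270,215:370]
cv2.imwrite("pics/s1.png",cv2.resize(t,None,fx=4,fy=4,interpolation=cv2.INTER_CUBIC))
E
```

```text
(no output)
```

View pics/t1.png

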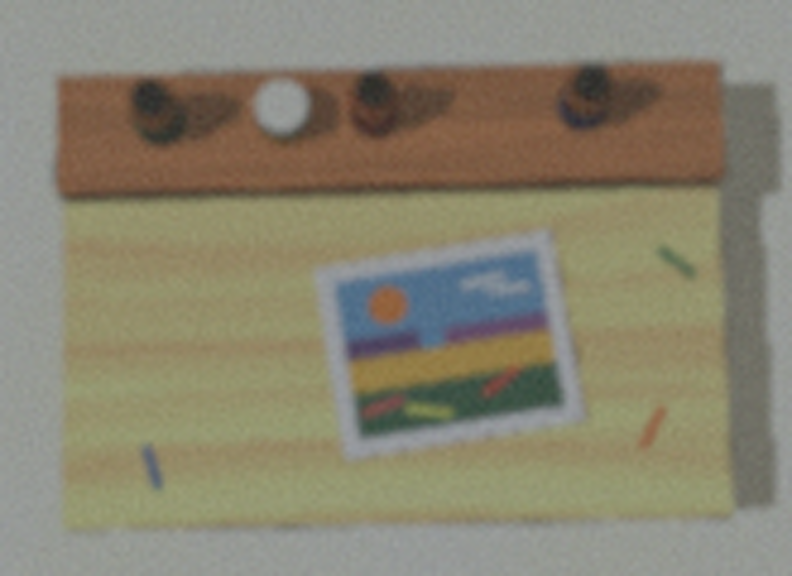

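View pics/s1.png

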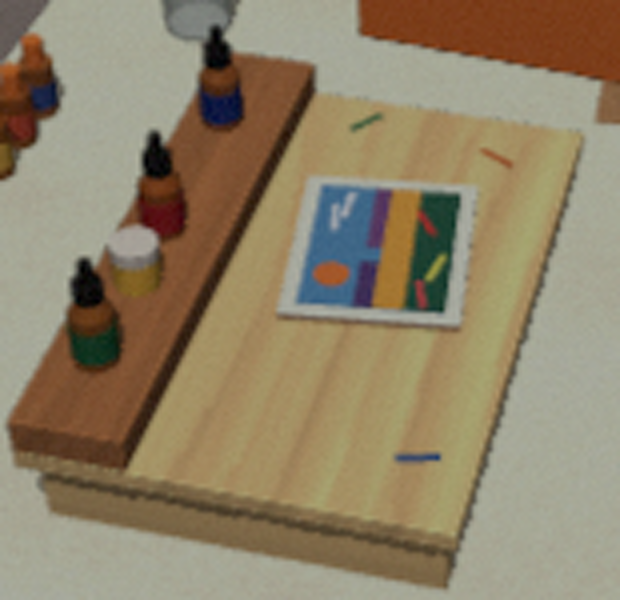

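```bash
cat > h.py <<'E'
import numpy as np, cv2
from workcell import *
def ray(n,px,info=None):
    i=info or camera_info(n);E=i["extrinsics"]
    d=E[:3,:3]@np.linalg.solve(i["intrinsics"],[px[0],px[1],1]);return E[:3,3],d
def onz(n,px,z,info=None):
    o,d=ray(n,px,info);return o+d*(z-o[2])/d[2]
def tri(rs):
    A=[];b=[]
    for o,d in rs:
        d=d/np.linalg.norm(d);P=np.eye(3)-np.outer(d,d);A.append(P);b.append(P@o)
    return np.linalg.lstsq(np.vstack(A),np.hstack(b),rcond=None)[0]
E
python3 - <<'E'
from h import *
np.set_printoptions(precision=4,suppress=True)
T=lambda u,v:((u+.5)/4.8-.5+245,(v+.5)/4.8-.5+120)
S=lambda u,v:((u+.5)/4-.5+215,(v+.5)/4-.5+120)
pts={'pBL':((316,268),(277,318)),'pBR':((550,230),(310,178)),'pFR':((584,420),(477,186)),'pFL':((348,460),(460,326)),
'tFL':((64,528),(450,543)),'tFR':((731,515),(582,133)),'tBL':((64,197),(130,468)),'tBR':((720,185),(318,93)),
'sBL_topfront':((60,193),(126,438)),'sFRtop':((720,183),(316,66)),'stepBLtop':((58,76),(8,428))}
for k,(a,b) in pts.items():
    print(k,tri([ray('top',T(*a)),ray('side',S(*b))]),'top',onz('top',T(*a),.08 if k[0]=='p' else .075 if k[0]=='t' else .103)[:2],'side',onz('side',S(*b),.08 if k[0]=='p' else .075 if k[0]=='t' else .103)[:2])
E
```

```text
pBL [0.6091 0.0359 0.0754] top [0.6079 0.0356] side [0.6076 0.0408]
pBR [ 0.6358 -0.1198  0.079 ] top [ 0.6352 -0.1198] side [ 0.6358 -0.1186]
pFR [ 0.509  -0.1415  0.0826] top [ 0.5083 -0.142 ] side [ 0.5108 -0.1447]
pFL [0.481  0.0126 0.0797] top [0.48   0.0124] side [0.4819 0.013 ]
tFL [0.4357 0.2003 0.0683] top [0.4332 0.1987] side [0.4364 0.2064]
tFR [ 0.4484 -0.2374  0.0771] top [ 0.4477 -0.238 ] side [ 0.4498 -0.2402]
tBL [0.6532 0.2055 0.0797] top [0.6558 0.2068] side [0.6537 0.2014]
tBR [ 0.6677 -0.2339  0.0748] top [ 0.6682 -0.2338] side [ 0.667  -0.2336]
sBL_topfront [0.6519 0.2039 0.1053] top [0.6518 0.2042] side [0.6536 0.2018]
sFRtop [ 0.6639 -0.2278  0.1052] top [ 0.6626 -0.2285] side [ 0.667 -0.231]
stepBLtop [0.7332 0.2095 0.0974] top [0.7314 0.2084] side [0.7301 0.2145]
```

>>> send_rows([
  {"grip": 0.0854,"slide": [-0.03,-0.028,-0.06],"twist": -7.8},
  {"grip": 0.0854,"slide": [-0.06,-0.056,-0.06],"twist": -15.6},
  {"grip": 0.0854,"slide": [-0.09,-0.084,-0.06],"twist": -23.4},
  {"grip": 0.0854,"slide": [-0.12,-0.112,-0.06],"twist": -31.2},
  {"grip": 0.0854,"slide": [-0.15,-0.14,-0.06],"twist": -39},
  {"grip": 0.0854,"slide": [-0.18,-0.167,-0.06],"twist": -46.8},
  {"grip": 0.0854,"slide": [-0.208,-0.194,-0.06],"twist": -54.6},
  {"grip": 0.0854,"slide": [-0.228,-0.225,-0.06],"twist": -62.4},
  {"grip": 0.0854,"slide": [-0.249,-0.257,-0.06],"twist": -70.2},
  {"grip": 0.0854,"slide": [-0.269,-0.288,-0.06],"twist": -78},
  {"grip": 0.0854,"slide": [-0.289,-0.319,-0.06],"twist": -86},
  {"grip": 0.0854,"slide": [-0.31,-0.351,-0.06],"twist": -94},
  {"grip": 0.0854,"slide": [-0.33,-0.383,-0.06],"twist": -102},
  {"grip": 0.0854,"slide": [-0.33,-0.383,-0.06],"twist": -110},
  {"grip": 0.0854,"slide": [-0.33,-0.383,-0.06],"twist": -118},
  {"grip": 0.0854,"slide": [-0.33,-0.383,-0.06],"twist": -126},
  {"grip": 0.0854,"slide": [-0.33,-0.383,-0.06],"twist": -134},
  {"grip": 0.0854,"slide": [-0.33,-0.383,-0.06],"twist": -142},
  {"grip": 0.0854,"slide": [-0.33,-0.383,-0.06],"twist": -150},
  {"grip": 0.0854,"slide": [-0.33,-0.383,-0.06],"twist": -156.8},
])

```text
clock: 2.15
position: [0.4504, -0.0604, 0.2512]
orientation: [0.694, 0.72, -0.0, -0.0]
contact_force: [-0.7, 0.7, 0.1]
finger_gap: 1.002
```

```bash
cat >> h.py <<'E'
from scipy.spatial.transform import Rotation as Ro
np.set_printoptions(precision=4,suppress=True)
def st():
    s=observe();R=Ro.from_quat(s['orientation']).as_matrix()
    print('t',round(s['clock'],2),'pos',s['position'],'yaw',np.degrees(np.arctan2(R[1,0],R[0,0])),'z',R[:,2],'F',s['contact_force'],'q',s['qpos'],'gap',s['finger_gap'])
    return s,R
E
python3 - <<'E'
from h import *
st();i=camera_info('wrist');np.savez('w1.npz',**i)
cv2.imwrite('pics/w1.png',camera('wrist'))
E
```

```text
t 2.15 pos [ 0.4504 -0.0604  0.2512] yaw 92.06964296208655 z [-0.0006  0.0001 -1.    ] F [-0.6894  0.7089  0.1418] q [-0.2729  0.1211 -0.1025  1.3479 -0.0001 -0.309 ] gap 1.0021258358766945
```

View pics/w1.png

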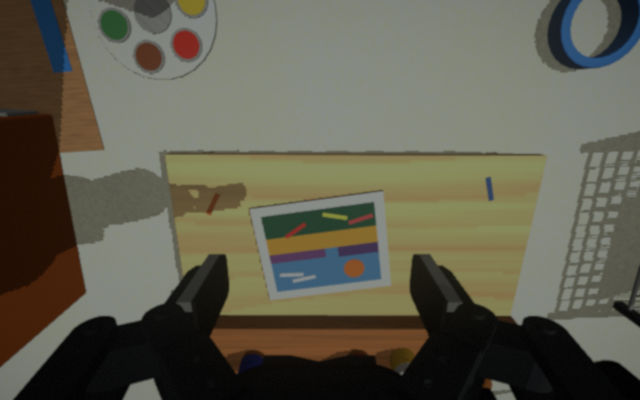

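```bash
python3 - <<'E'
from h import *
i=dict(np.load('w1.npz'));print(i['extrinsics'])
for k,p,z in [('FR',(249,210),.08),('FL',(383,191),.08),('BL',(391,284),.08),('BR',(272,299),.08),('tFR',(166,155),.075),('tFL',(545,156),.075),('stepR',(183,317),.075),('stepL',(513,317),.075)]:
    print(k,onz('wrist',p,z,i))
T=lambda u,v:((u+.5)/4.8-.5+245,(v+.5)/4.8-.5+120)
S=lambda u,v:((u+.5)/4-.5+215,(v+.5)/4-.5+120)
for k,a,b,c in [('FR',(249,210),(584,420),(477,186)),('FL',(383,191),(348,460),(460,326)),('BL',(391,284),(316,268),(277,318)),('BR',(272,299),(550,230),(310,178))]:
    print(k,tri([ray('top',T(*b)),ray('side',S(*c)),ray('wrist',a,i)]))
E
```

```text
[[-0.0358  0.9494  0.3121  0.3701]
 [ 0.9994  0.0339  0.0114 -0.0629]
 [ 0.0002  0.3123 -0.95    0.4338]
 [ 0.      0.      0.      1.    ]]
FR [ 0.5092 -0.1416  0.08  ]
FL [0.4797 0.0162 0.08  ]
BL [0.6056 0.0391 0.08  ]
BR [ 0.6341 -0.1154  0.08  ]
tFR [ 0.447  -0.2356  0.075 ]
tFL [0.4326 0.1991 0.075 ]
stepR [ 0.6713 -0.2381  0.075 ]
stepL [0.6552 0.213  0.075 ]
FR [ 0.5088 -0.1414  0.0824]
FL [0.4802 0.0143 0.0815]
BL [0.6081 0.0379 0.0774]
BR [ 0.6351 -0.1178  0.08  ]
```

>>> send_rows([
  {"grip": 0.0854,"slide": [0.008,0,0.04],"twist": 0},
  {"grip": 0.0854,"slide": [0.008,0,0.08],"twist": 0},
  {"grip": 0.0854,"slide": [0.008,0,0.12],"twist": 0},
  {"grip": 0.0854,"slide": [0.008,0,0.15],"twist": 0},
  {"grip": 0.0854,"slide": [0.008,0,0.17],"twist": 0},
  {"grip": 0.0854,"slide": [0.008,0,0.18],"twist": 0},
  {"grip": 0.0854,"slide": [0.008,0,0.18],"twist": 0},
  {"grip": 0.0854,"slide": [0.008,0,0.18],"twist": 0},
])

```text
clock: 3.0
position: [0.451, -0.0527, 0.0723]
orientation: [0.696, 0.718, 0.0, 0.001]
contact_force: [-0.5, -0.1, 0.9]
finger_gap: 1.0
```

```bash
python3 - <<'E'
from h import *
st()
cv2.imwrite('pics/w2.png',camera('wrist'));cv2.imwrite('pics/s2.png',cv2.resize(camera('side')[100:300,180:440],None,fx=3,fy=3,interpolation=cv2.INTER_CUBIC))
E
```

```text
t 3.0 pos [ 0.451  -0.0527  0.0723] yaw 91.73266703545336 z [ 0.001  -0.0004 -1.    ] F [-0.5096 -0.0946  0.9039] q [-0.256   0.2134 -0.4687  0.8875 -0.0001 -0.2862] gap 1.000154890155669
```

View pics/w2.png

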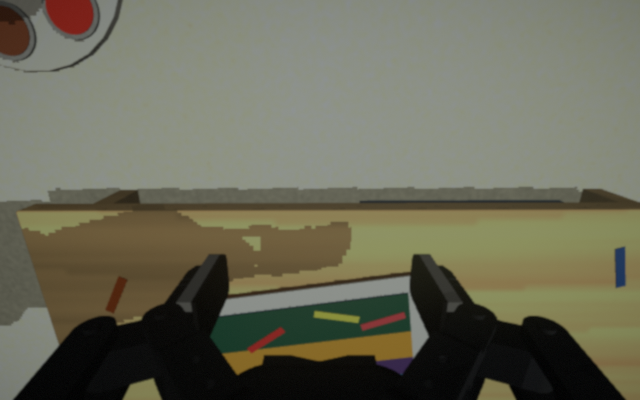

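View pics/s2.png

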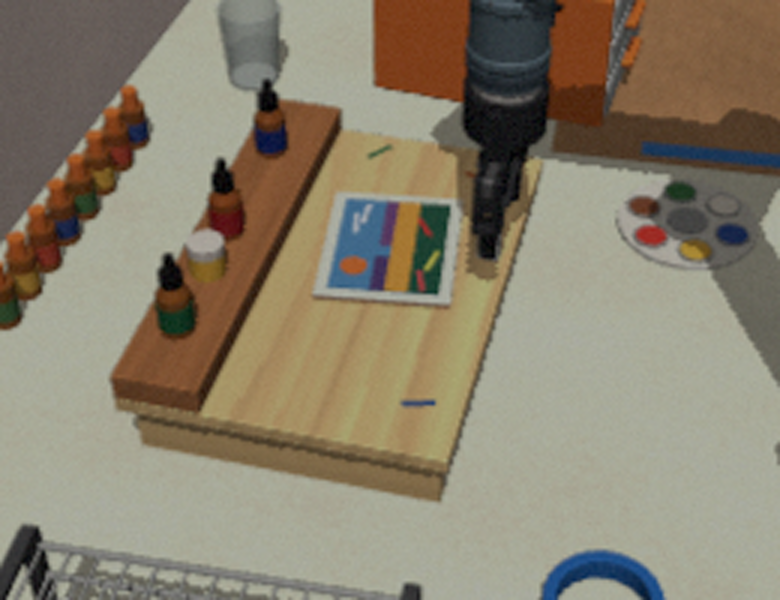

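>>> send_rows([
  {"slide": [0,0,0.002],"twist": 0,"grip": 0.0854},
  {"slide": [0,0,0.004],"twist": 0,"grip": 0.0854},
  {"slide": [0,0,0.006],"twist": 0,"grip": 0.0854},
  {"slide": [0,0,0.007],"twist": 0,"grip": 0.0854},
  {"slide": [0,0,0.007],"twist": 0,"grip": 0.0854},
])

```text
clock: 3.6
position: [0.4502, -0.0524, 0.0643]
orientation: [0.696, 0.718, -0.0, -0.0]
contact_force: [0.3, 0.9, -0.4]
finger_gap: 1.001
```

>>> send_rows([
  {"slide": [0,0,0.001],"twist": 0,"grip": 0.0854},
  {"slide": [0,0,0.002],"twist": 0,"grip": 0.0854},
  {"slide": [0,0,0.002],"twist": 0,"grip": 0.0854},
])

```text
clock: 3.9
position: [0.4503, -0.0524, 0.0623]
orientation: [0.696, 0.718, -0.0, -0.0]
contact_force: [0.2, 0.0, -0.9]
finger_gap: 0.998
```

>>> send_rows([
  {"slide": [0,0,0.001],"twist": 0,"grip": 0.0854},
  {"slide": [0,0,0.001],"twist": 0,"grip": 0.0854},
])

```text
clock: 4.1
position: [0.4503, -0.0525, 0.0614]
orientation: [0.696, 0.718, -0.0, -0.0]
contact_force: [0.2, 0.7, -0.1]
finger_gap: 1.001
```

```bash
python3 - <<'E'
from h import *
st()
E
```

```text
t 4.1 pos [ 0.4503 -0.0525  0.0614] yaw 91.76777438443791 z [-0.0002 -0.0001 -1.    ] F [ 0.2497  0.7169 -0.1358] q [-0.256   0.2243 -0.4864  0.8602 -0.0001 -0.2869] gap 1.0005672649317343
```

>>> send_rows([
  {"slide": [0,0,0.001],"twist": 0,"grip": 0.0854},
  {"slide": [0,0,0.001],"twist": 0,"grip": 0.0854},
])

```text
clock: 4.3
position: [0.4503, -0.0525, 0.0604]
orientation: [0.696, 0.718, -0.0, -0.0]
contact_force: [-0.2, -0.5, -0.9]
finger_gap: 1.0
```

>>> send_rows([
  {"slide": [0,0,0.001],"twist": 0,"grip": 0.0854},
  {"slide": [0,0,0.001],"twist": 0,"grip": 0.0854},
])

```text
clock: 4.5
position: [0.4503, -0.0524, 0.0594]
orientation: [0.696, 0.718, -0.0, -0.0]
contact_force: [0.2, 0.1, 0.2]
finger_gap: 0.999
```

>>> send_rows([
  {"slide": [0,0,0.001],"twist": 0,"grip": 0.0854},
  {"slide": [0,0,0.001],"twist": 0,"grip": 0.0854},
])

```text
clock: 4.7
position: [0.4503, -0.0524, 0.0584]
orientation: [0.696, 0.718, -0.0, -0.0]
contact_force: [-0.4, 0.5, 0.3]
finger_gap: 1.003
```

>>> send_rows([
  {"slide": [0,0,0.001],"twist": 0,"grip": 0.0854},
  {"slide": [0,0,0.001],"twist": 0,"grip": 0.0854},
])

```text
clock: 4.9
position: [0.4503, -0.0525, 0.0574]
orientation: [0.696, 0.718, -0.0, -0.0]
contact_force: [1.0, -0.2, 0.1]
finger_gap: 0.999
```

```bash
python3 - <<'E'
from h import *
st()
cv2.imwrite('pics/s3.png',cv2.resize(camera('side')[140:220,300:380],None,fx=7,fy=7,interpolation=cv2.INTER_CUBIC))
E
```

```text
t 4.9 pos [ 0.4503 -0.0525  0.0574] yaw 91.76732360815767 z [-0.0002 -0.0001 -1.    ] F [ 1.0414 -0.2257  0.0857] q [-0.256   0.2285 -0.4927  0.8498 -0.0001 -0.2868] gap 0.99904750172838
```

View pics/s3.png

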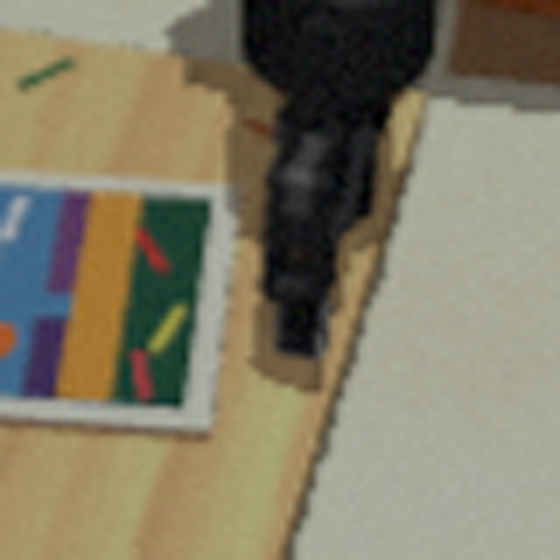

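>>> send_rows([
  {"slide": [0,0,0.001],"twist": 0,"grip": 0.0854},
  {"slide": [0,0,0.001],"twist": 0,"grip": 0.0854},
])

```text
clock: 5.15
position: [0.4503, -0.0525, 0.0564]
orientation: [0.696, 0.718, -0.0, -0.0]
contact_force: [0.0, 0.6, -0.0]
finger_gap: 0.998
```

>>> send_rows([
  {"slide": [0,0,0.001],"twist": 0,"grip": 0.0854},
  {"slide": [0,0,0.001],"twist": 0,"grip": 0.0854},
])

```text
clock: 5.35
position: [0.4503, -0.0525, 0.0554]
orientation: [0.696, 0.718, -0.0, -0.0]
contact_force: [-0.6, 0.0, 0.3]
finger_gap: 0.999
```

>>> send_rows([
  {"slide": [0,0,0.001],"twist": 0,"grip": 0.0854},
  {"slide": [0,0,0.001],"twist": 0,"grip": 0.0854},
])

```text
clock: 5.55
position: [0.4503, -0.0524, 0.0544]
orientation: [0.696, 0.718, -0.0, -0.0]
contact_force: [0.9, 0.1, 0.2]
finger_gap: 0.997
```

```bash
python3 - <<'E'
from h import *
im=camera('side')
cv2.imwrite('pics/s4.png',cv2.resize(im[160:210,320:380],None,fx=10,fy=10,interpolation=cv2.INTER_CUBIC))
i=camera_info('side');E=np.linalg.inv(i['extrinsics'])
def pj(p):
    c=i['intrinsics']@(E@np.r_[p,1])[:3];return (c[:2]/c[2]-[320,160])*10+4.5
for y in (.0045,-.01):
  for z in (.055,.068,.075,.08): print(y,z,pj([.4503,y,z]),pj([.461,y,z]))
w=camera('wrist');cv2.imwrite('pics/w4.png',w)
E
```

```text
0.0045 0.055 [214.4349 482.9758] [177.8481 475.8506]
0.0045 0.068 [215.988  449.0211] [179.1744 441.9047]
0.0045 0.075 [216.8322 430.5644] [179.8953 423.4531]
0.0045 0.08 [217.4387 417.3058] [180.4132 410.1983]
-0.01 0.055 [226.7511 449.9315] [190.4144 442.9091]
-0.01 0.068 [228.3678 416.0267] [191.8073 409.0136]
-0.01 0.075 [229.2465 397.5984] [192.5645 390.5907]
-0.01 0.08 [229.8777 384.3608] [193.1083 377.3571]
```

View pics/s4.png

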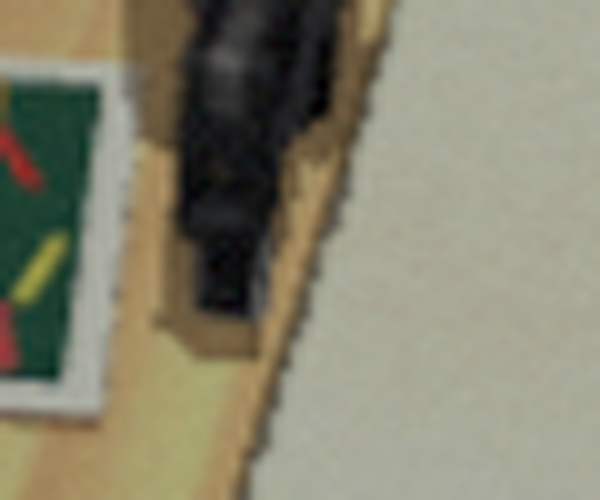

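View pics/w4.png

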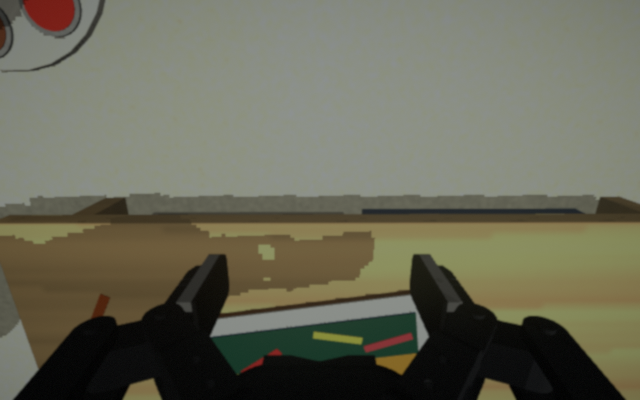

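```bash
python3 - <<'E'
from h import *
S=lambda u,v:((u+.5)/10-.5+320,(v+.5)/10-.5+160)
for w in [(412,256),(432,256)]:
  for s in [(200,310),(225,312),(248,312)]:
    a=ray('wrist',w);b=ray('side',S(*s));p=tri([a,b]);
    r=[np.linalg.norm(np.cross(p-o,d/np.linalg.norm(d))) for o,d in (a,b)]
    print(w,s,p,r)
# wrist rays at height planes
for z in (.06,.068,.075,.09,.108): print(z,onz('wrist',(412,256),z),onz('wrist',(432,256),z),onz('wrist',(218,256),z))
# pj shadow tip
print(onz('side',S(225,355),.075),onz('side',S(258,355),.075),onz('side',S(155,320),.075))
E
```

```text
(412, 256) (200, 310) [ 0.4528 -0.008   0.1025] [np.float64(0.007818727825882414), np.float64(0.007818727825882598)]
(412, 256) (225, 312) [ 0.4483 -0.0087  0.1047] [np.float64(0.004857223655222511), np.float64(0.00485722365522255)]
(412, 256) (248, 312) [ 0.4441 -0.0095  0.107 ] [np.float64(0.0022932664550279875), np.float64(0.002293266455028549)]
(432, 256) (200, 310) [ 0.4502 -0.0007  0.1086] [np.float64(0.008775874512293974), np.float64(0.008775874512293712)]
(432, 256) (225, 312) [ 0.4459 -0.0016  0.1105] [np.float64(0.0058114048052597105), np.float64(0.005811404805259752)]
(432, 256) (248, 312) [ 0.4418 -0.0025  0.1126] [np.float64(0.003239981457961157), np.float64(0.0032399814579609837)]
0.06 [0.4674 0.007  0.06  ] [0.467  0.0196 0.06  ] [ 0.4711 -0.1151  0.06  ]
0.068 [0.463  0.0042 0.068 ] [0.4626 0.0162 0.068 ] [ 0.4666 -0.1123  0.068 ]
0.075 [0.4592 0.0018 0.075 ] [0.4588 0.0133 0.075 ] [ 0.4626 -0.1099  0.075 ]
0.09 [ 0.4509 -0.0034  0.09  ] [0.4506 0.007  0.09  ] [ 0.454  -0.1048  0.09  ]
0.108 [ 0.441  -0.0097  0.108 ] [ 0.4407 -0.0005  0.108 ] [ 0.4437 -0.0987  0.108 ]
[ 0.4559 -0.0274  0.075 ] [ 0.4468 -0.0301  0.075 ] [ 0.4789 -0.0367  0.075 ]
```

>>> send_rows([
  {"slide": [0,0,0.004],"twist": 0,"grip": 0.0854},
  {"slide": [0,0,0.008],"twist": 0,"grip": 0.0854},
  {"slide": [0,0,0.012],"twist": 0,"grip": 0.0854},
  {"slide": [0,0,0.015],"twist": 0,"grip": 0.0854},
  {"slide": [0,0,0.015],"twist": 0,"grip": 0.0854},
])

```text
clock: 6.15
position: [0.4498, -0.0523, 0.0389]
orientation: [0.696, 0.718, -0.0, -0.0]
contact_force: [0.1, -0.7, -0.7]
finger_gap: 0.999
```

```bash
python3 - <<'E'
from h import *
st()
im=camera('side')
cv2.imwrite('pics/s5.png',cv2.resize(im[60:210,280:430],None,fx=4,fy=4,interpolation=cv2.INTER_CUBIC))
E
```

```text
t 6.15 pos [ 0.4498 -0.0523  0.0389] yaw 91.76754418730842 z [-0.0011  0.0002 -1.    ] F [ 0.1285 -0.6815 -0.7459] q [-0.256   0.2492 -0.5205  0.8023 -0.0001 -0.2868] gap 0.9991730273334354
```

View pics/s5.png

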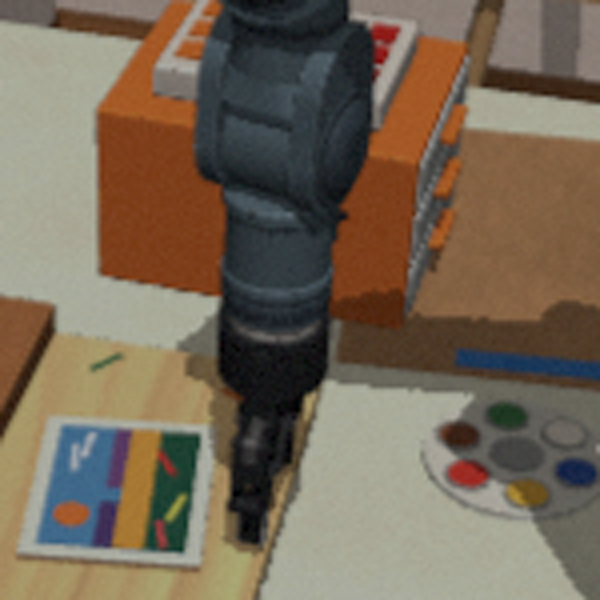

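>>> send_rows([
  {"slide": [0,0,0.003],"twist": 0,"grip": 0.0854},
  {"slide": [0,0,0.006],"twist": 0,"grip": 0.0854},
  {"slide": [0,0,0.008],"twist": 0,"grip": 0.0854},
  {"slide": [0,0,0.008],"twist": 0,"grip": 0.0854},
])

```text
clock: 6.6
position: [0.45, -0.0524, 0.0311]
orientation: [0.696, 0.718, -0.0, -0.0]
contact_force: [-0.3, 0.2, 0.2]
finger_gap: 1.003
```

>>> send_rows([
  {"slide": [0,0,0.001],"twist": 0,"grip": 0.0854},
  {"slide": [0,0,0.002],"twist": 0,"grip": 0.0854},
  {"slide": [0,0,0.002],"twist": 0,"grip": 0.0854},
])

```text
clock: 6.9
position: [0.4504, -0.0524, 0.0294]
orientation: [0.696, 0.718, -0.0, -0.0]
contact_force: [-0.6, 0.1, 0.4]
finger_gap: 0.999
```

```bash
python3 - <<'E'
from h import *
st()
im=camera('side')
cv2.imwrite('pics/s6.png',cv2.resize(im[160:220,310:390],None,fx=10,fy=10,interpolation=cv2.INTER_CUBIC))
E
```

```text
t 6.9 pos [ 0.4504 -0.0524  0.0294] yaw 91.77041248453608 z [-0.0001 -0.     -1.    ] F [-0.5503  0.0751  0.4249] q [-0.256   0.2605 -0.534   0.7763 -0.0001 -0.2869] gap 0.9992473223815475
```

View pics/s6.png

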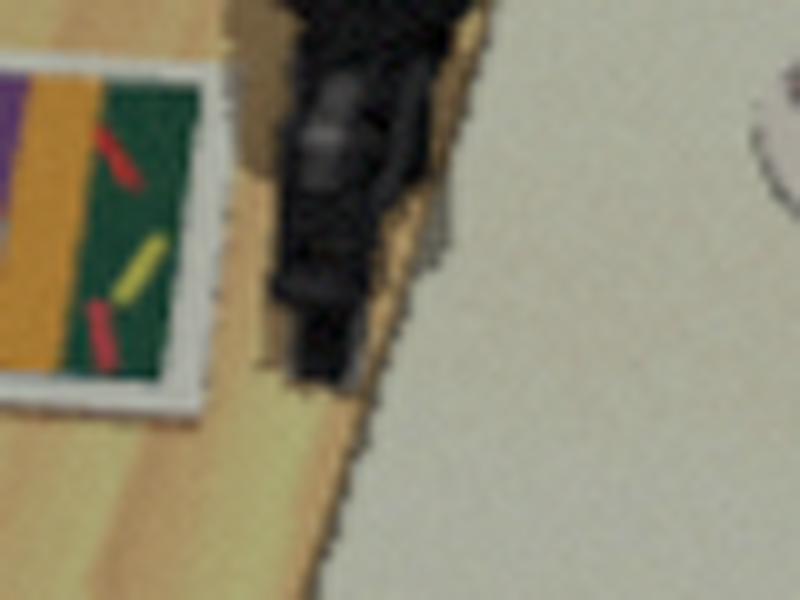

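>>> send_rows([
  {"slide": [0,0,0.001],"twist": 0,"grip": 0.0854},
  {"slide": [0,0,0.002],"twist": 0,"grip": 0.0854},
  {"slide": [0,0,0.002],"twist": 0,"grip": 0.0854},
])

```text
clock: 7.25
position: [0.4503, -0.0524, 0.0273]
orientation: [0.696, 0.718, -0.0, -0.0]
contact_force: [1.0, 0.3, 0.0]
finger_gap: 1.0
```

>>> send_rows([
  {"slide": [0,0,0.001],"twist": 0,"grip": 0.0854},
  {"slide": [0,0,0.001],"twist": 0,"grip": 0.0854},
])

```text
clock: 7.45
position: [0.4503, -0.0525, 0.0264]
orientation: [0.696, 0.718, -0.0, -0.0]
contact_force: [1.0, -0.1, -0.0]
finger_gap: 1.0
```

>>> send_rows([
  {"slide": [0,0,0.001],"twist": 0,"grip": 0.0854},
  {"slide": [0,0,0.001],"twist": 0,"grip": 0.0854},
])

```text
clock: 7.65
position: [0.4503, -0.0525, 0.0254]
orientation: [0.696, 0.718, -0.0, -0.0]
contact_force: [0.4, 0.1, -0.1]
finger_gap: 0.998
```

>>> send_rows([
  {"slide": [0,0,0.001],"twist": 0,"grip": 0.0854},
  {"slide": [0,0,0.001],"twist": 0,"grip": 0.0854},
])

```text
clock: 7.85
position: [0.4503, -0.0525, 0.0244]
orientation: [0.696, 0.718, -0.0, -0.0]
contact_force: [0.3, 1.1, -0.6]
finger_gap: 1.001
```

```bash
python3 - <<'E'
from h import *
st()
im=camera('side')
cv2.imwrite('pics/s7.png',cv2.resize(im[160:220,310:390],None,fx=10,fy=10,interpolation=cv2.INTER_CUBIC))
cv2.imwrite('pics/w7.png',camera('wrist'))
E
```

```text
t 7.85 pos [ 0.4503 -0.0525  0.0244] yaw 91.76949770959502 z [-0.0002 -0.0001 -1.    ] F [ 0.3123  1.1293 -0.6445] q [-0.256   0.2667 -0.5411  0.7632 -0.0001 -0.2869] gap 1.0006122954354408
```

View pics/s7.png

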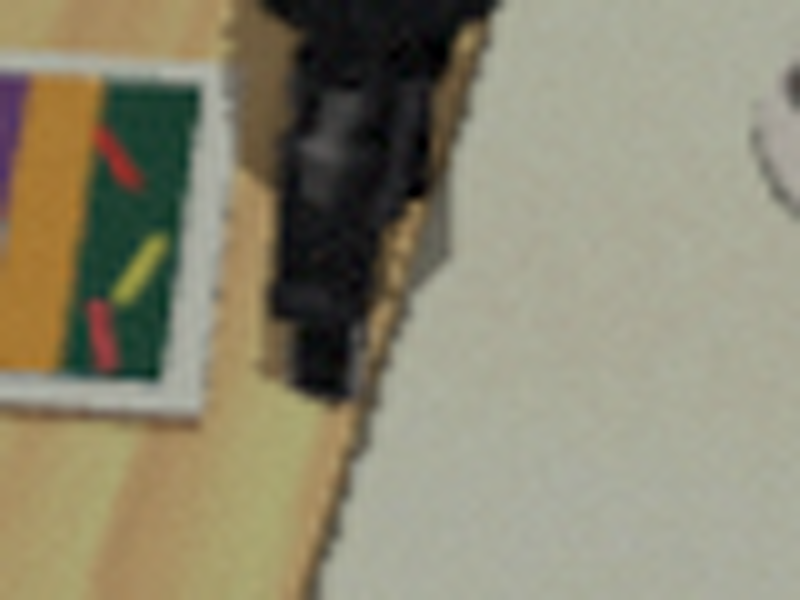

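View pics/w7.png

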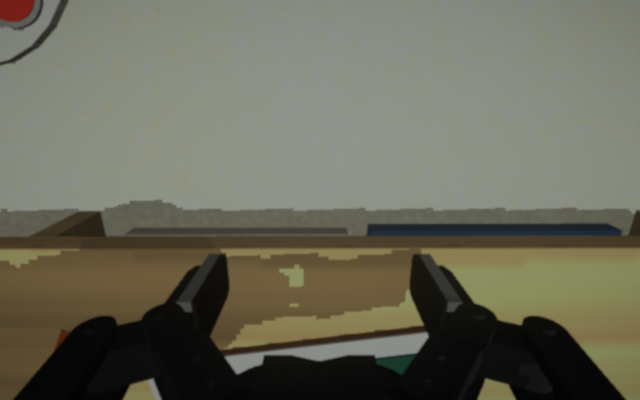

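>>> send_rows([
  {"slide": [0,0,0.001],"twist": 0,"grip": 0.0854},
  {"slide": [0,0,0.001],"twist": 0,"grip": 0.0854},
])

```text
clock: 8.15
position: [0.4503, -0.0525, 0.0234]
orientation: [0.696, 0.718, -0.0, -0.0]
contact_force: [0.1, 0.6, 0.4]
finger_gap: 0.993
```

>>> send_rows([
  {"slide": [0,0,0.001],"twist": 0,"grip": 0.0854},
  {"slide": [0,0,0.001],"twist": 0,"grip": 0.0854},
])

```text
clock: 8.35
position: [0.4503, -0.0524, 0.0224]
orientation: [0.696, 0.718, -0.0, -0.0]
contact_force: [-0.3, -1.1, -0.5]
finger_gap: 0.998
```

>>> send_rows([
  {"slide": [0,0,0.001],"twist": 0,"grip": 0.0854},
  {"slide": [0,0,0.001],"twist": 0,"grip": 0.0854},
])

```text
clock: 8.55
position: [0.4505, -0.0525, 0.022]
orientation: [0.696, 0.718, 0.0, 0.0]
contact_force: [-2.0, 0.5, 5.1]
finger_gap: 1.004
```

>>> send_rows([
  {"slide": [0,0,0.001],"twist": 0,"grip": 0.0854},
  {"slide": [0,0,0.001],"twist": 0,"grip": 0.0854},
])

```text
clock: 8.75
position: [0.4505, -0.0525, 0.022]
orientation: [0.696, 0.718, 0.0, 0.0]
contact_force: [-5.2, 0.9, 15.7]
finger_gap: 0.999
```

>>> send_rows([
  {"slide": [0,0,-0.0034],"twist": 0,"grip": 0.0854},
  {"slide": [0,0.005,-0.0034],"twist": 0,"grip": 0.0854},
  {"slide": [0,0.01,-0.0034],"twist": 0,"grip": 0.0854},
  {"slide": [0,0.015,-0.0034],"twist": 0,"grip": 0.0854},
  {"slide": [0,0.02,-0.0034],"twist": 0,"grip": 0.0854},
  {"slide": [0,0.024,-0.0034],"twist": 0,"grip": 0.0854},
  {"slide": [0,0.028,-0.0034],"twist": 0,"grip": 0.0854},
  {"slide": [0,0.032,-0.0034],"twist": 0,"grip": 0.0854},
  {"slide": [0,0.036,-0.0034],"twist": 0,"grip": 0.0854},
  {"slide": [0,0.036,-0.0034],"twist": 0,"grip": 0.0854},
])

```text
clock: 9.75
position: [0.4872, -0.0515, 0.024]
orientation: [0.696, 0.718, 0.0, 0.0]
contact_force: [-0.1, -0.7, -0.3]
finger_gap: 1.0
```

```bash
python3 - <<'E'
from h import *
st()
im=camera('side')
cv2.imwrite('pics/s8.png',cv2.resize(im[120:220,250:390],None,fx=5.5,fy=5.5,interpolation=cv2.INTER_CUBIC))
cv2.imwrite('pics/w8.png',camera('wrist'))
cv2.imwrite('pics/t8.png',cv2.resize(camera('top')[120:240,245:410],None,fx=4.8,fy=4.8,interpolation=cv2.INTER_CUBIC))
E
```

```text
t 9.75 pos [ 0.4872 -0.0515  0.024 ] yaw 91.77570138581913 z [ 0.0008 -0.0003 -1.    ] F [-0.0719 -0.7008 -0.296 ] q [-0.2347  0.3303 -0.4498  0.7899 -0.0001 -0.2657] gap 1.0001986209864115
```

View pics/s8.png

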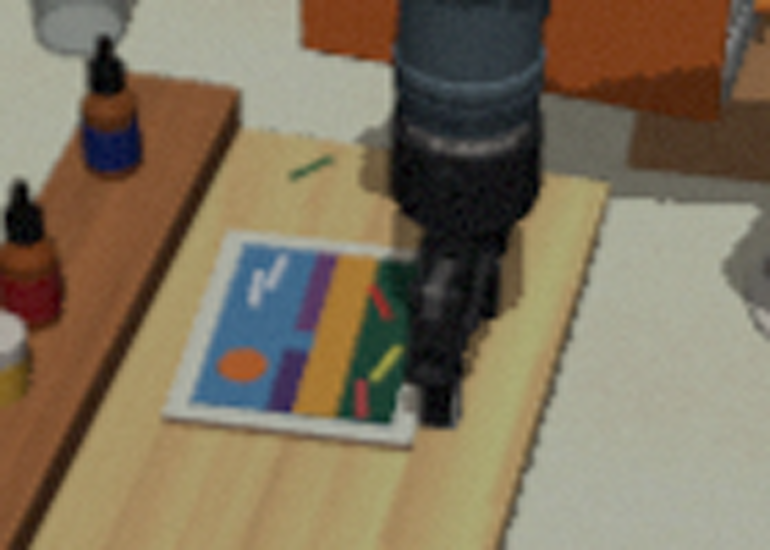

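View pics/t8.png

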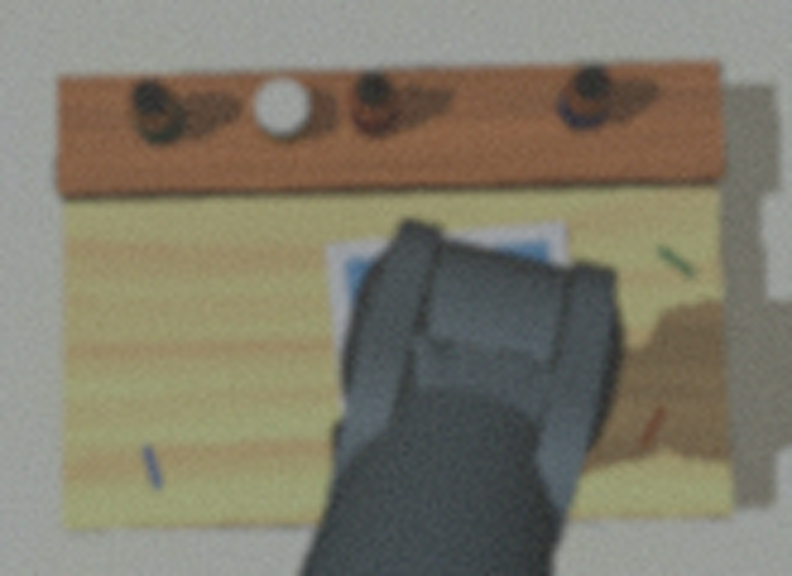

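>>> send_rows([
  {"slide": [0,0.004,0],"twist": 0,"grip": 0.0854},
  {"slide": [0,0.008,0],"twist": 0,"grip": 0.0854},
  {"slide": [0,0.012,0],"twist": 0,"grip": 0.0854},
  {"slide": [0,0.016,0],"twist": 0,"grip": 0.0854},
  {"slide": [0,0.02,0],"twist": 0,"grip": 0.0854},
  {"slide": [0,0.024,0],"twist": 0,"grip": 0.0854},
  {"slide": [0,0.028,0],"twist": 0,"grip": 0.0854},
  {"slide": [0,0.031,0],"twist": 0,"grip": 0.0854},
  {"slide": [0,0.031,0],"twist": 0,"grip": 0.0854},
])

```text
clock: 10.8
position: [0.5182, -0.0505, 0.024]
orientation: [0.696, 0.718, 0.0, 0.0]
contact_force: [-0.3, 1.3, 0.4]
finger_gap: 1.0
```

>>> send_rows([
  {"slide": [0,0.001,0],"twist": 0,"grip": 0.0854},
  {"slide": [0,0.002,0],"twist": 0,"grip": 0.0854},
  {"slide": [0,0.002,0],"twist": 0,"grip": 0.0854},
])

```text
clock: 11.1
position: [0.519, -0.0504, 0.0238]
orientation: [0.696, 0.718, -0.0, -0.0]
contact_force: [-1.2, -0.1, 0.5]
finger_gap: 0.999
```

>>> send_rows([
  {"slide": [0,0.001,0],"twist": 0,"grip": 0.0854},
  {"slide": [0,0.001,0],"twist": 0,"grip": 0.0854},
])

```text
clock: 11.3
position: [0.5191, -0.0503, 0.0236]
orientation: [0.696, 0.718, -0.001, -0.001]
contact_force: [-4.4, -0.8, 2.1]
finger_gap: 1.001
```

>>> send_rows([
  {"slide": [0,0.001,-0.0002],"twist": 0,"grip": 0.0854},
  {"slide": [0,0.002,-0.0004],"twist": 0,"grip": 0.0854},
  {"slide": [0,0.002,-0.0004],"twist": 0,"grip": 0.0854},
])

```text
clock: 11.6
position: [0.5191, -0.0504, 0.0236]
orientation: [0.696, 0.718, -0.002, -0.002]
contact_force: [-8.4, -2.2, 4.0]
finger_gap: 0.999
```

```bash
python3 - <<'E'
from h import *
st()
im=camera('side')
cv2.imwrite('pics/s9.png',cv2.resize(im[120:220,230:370],None,fx=5.5,fy=5.5,interpolation=cv2.INTER_CUBIC))
E
```

```text
t 11.6 pos [ 0.5191 -0.0504  0.0236] yaw 91.7543026882981 z [-0.0056 -0.0007 -1.    ] F [-8.4215 -2.1553  3.9848] q [-0.2171  0.3911 -0.3576  0.8275 -0.0019 -0.2477] gap 0.9989643734426802
```

View pics/s9.png

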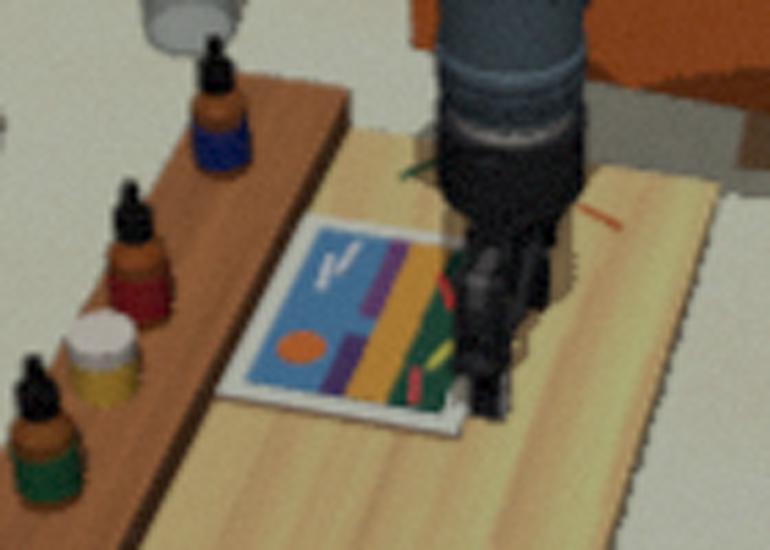

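>>> send_rows([
  {"grip": 0.0854,"slide": [0,-0.01,0],"twist": 0},
  {"grip": 0.0854,"slide": [0,-0.02,0],"twist": 0},
  {"grip": 0.0854,"slide": [0,-0.02,-0.03],"twist": 0},
  {"grip": 0.0854,"slide": [0,-0.02,-0.06],"twist": 0},
  {"grip": 0.0854,"slide": [-0.02,-0.01,-0.06],"twist": 8},
  {"grip": 0.0854,"slide": [-0.04,0,-0.06],"twist": 16},
  {"grip": 0.0854,"slide": [-0.06,0.01,-0.06],"twist": 24},
  {"grip": 0.0854,"slide": [-0.08,0.02,-0.06],"twist": 32},
  {"grip": 0.0854,"slide": [-0.095,0.03,-0.06],"twist": 40},
  {"grip": 0.0854,"slide": [-0.11,0.04,-0.06],"twist": 48},
  {"grip": 0.0854,"slide": [-0.12,0.05,-0.06],"twist": 56},
  {"grip": 0.0854,"slide": [-0.13,0.06,-0.06],"twist": 64},
  {"grip": 0.0854,"slide": [-0.135,0.07,-0.06],"twist": 72},
  {"grip": 0.0854,"slide": [-0.135,0.072,-0.06],"twist": 80},
  {"grip": 0.0854,"slide": [-0.135,0.072,-0.06],"twist": 86},
  {"grip": 0.0854,"slide": [-0.135,0.072,-0.06],"twist": 90},
  {"grip": 0.0854,"slide": [-0.135,0.072,-0.06],"twist": 90},
])

```text
clock: 13.35
position: [0.5987, -0.183, 0.0845]
orientation: [1.0, 0.016, 0.001, 0.0]
contact_force: [1.0, -0.1, 0.0]
finger_gap: 0.997
```

```bash
python3 - <<'E'
from h import *
st()
im=camera('side')
cv2.imwrite('pics/s10.png',cv2.resize(im[110:260,210:370],None,fx=4.5,fy=4.5,interpolation=cv2.INTER_CUBIC))
cv2.imwrite('pics/t10.png',cv2.resize(camera('top')[120:240,245:410],None,fx=4.8,fy=4.8,interpolation=cv2.INTER_CUBIC))
i=camera_info('wrist');np.savez('w10.npz',**i)
cv2.imwrite('pics/w10.png',camera('wrist'))
E
```

```text
t 13.35 pos [ 0.5987 -0.183   0.0845] yaw 1.7771795831180472 z [ 0.0012 -0.0001 -1.    ] F [ 0.9833 -0.0515  0.0166] q [-0.3981  0.5257  0.0333  1.0773  0.0004  1.1417] gap 0.9971110924917211
```

View pics/s10.png

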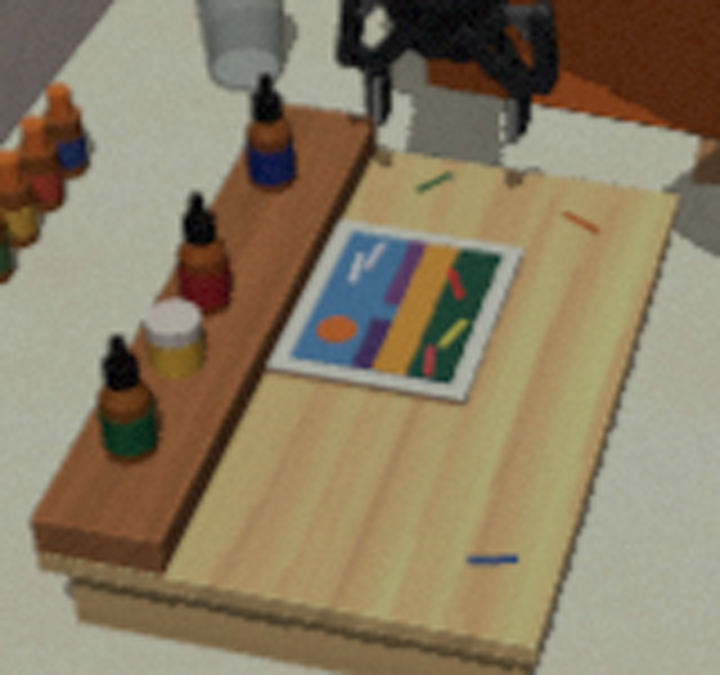

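View pics/t10.png

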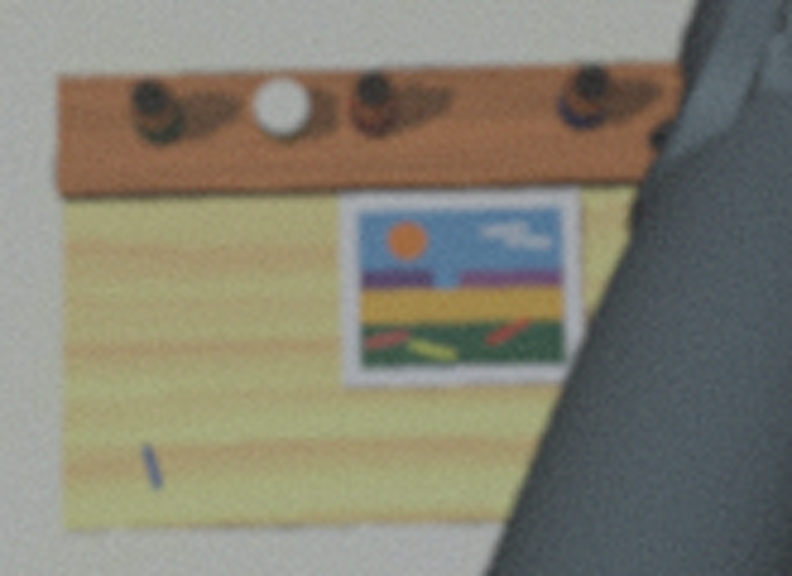

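View pics/w10.png

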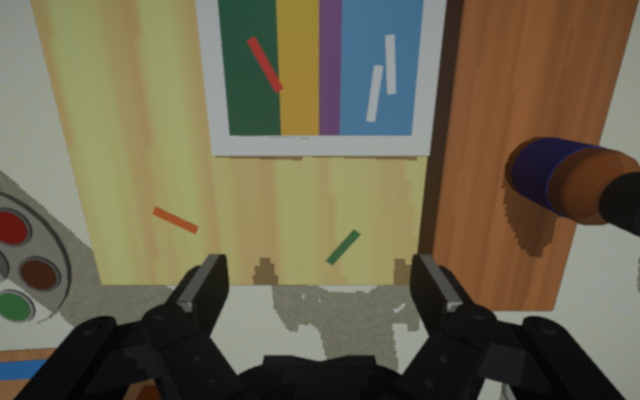

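```bash
python3 - <<'E'
from h import *
i=dict(np.load('w10.npz'))
T=lambda u,v:((u+.5)/4.8-.5+245,(v+.5)/4.8-.5+120)
S=lambda u,v:((u+.5)/4.5-.5+210,(v+.5)/4.5-.5+110)
print('w FR,BR',onz('wrist',(215,156),.08,i),onz('wrist',(430,156),.08,i),'step base',onz('wrist',(423,240),.075,i),onz('wrist',(440,60),.075,i))
for k,p in dict(BL=(340,197),BR=(580,185),FR=(585,380),FL=(345,387)).items(): print('top',k,onz('top',T(*p),.08))
for k,p in dict(BL=(268,368),BR=(346,222),FR=(523,246),FL=(465,402)).items(): print('side',k,onz('side',S(*p),.08))
for k,p in dict(tFL=(533,652),tFR=(679,192)).items(): print('side',k,onz('side',S(*p),.075))
E
```

```text
w FR,BR [ 0.5349 -0.1418  0.08  ] [ 0.6635 -0.1377  0.08  ] step base [ 0.6687 -0.1957  0.075 ] [ 0.6632 -0.0842  0.075 ]
top BL [0.6564 0.0204 0.08  ]
top BR [ 0.6661 -0.1398  0.08  ]
top FR [ 0.5348 -0.1427  0.08  ]
top FL [0.5283 0.0151 0.08  ]
side BL [0.6589 0.021  0.08  ]
side BR [ 0.6607 -0.1387  0.08  ]
side FR [ 0.5367 -0.1467  0.08  ]
side FL [0.5293 0.0172 0.08  ]
side tFL [0.4349 0.2029 0.075 ]
side tFR [ 0.4493 -0.2436  0.075 ]
```

>>> send_rows([
  {"grip": 0.0854,"slide": [-0.003,0,0.02],"twist": 0},
  {"grip": 0.0854,"slide": [-0.003,0,0.04],"twist": 0},
  {"grip": 0.0854,"slide": [-0.003,0,0.055],"twist": 0},
  {"grip": 0.0854,"slide": [-0.003,0,0.06],"twist": 0},
  {"grip": 0.0854,"slide": [-0.003,0,0.06],"twist": 0},
  {"grip": 0.0854,"slide": [-0.003,0,0.06],"twist": 0},
])

```text
clock: 14.1
position: [0.5961, -0.1833, 0.0252]
orientation: [1.0, 0.016, 0.001, 0.0]
contact_force: [0.5, -0.8, 0.5]
finger_gap: 1.001
```

>>> send_rows([
  {"grip": 0.0854,"slide": [0,0,0.001],"twist": 0},
  {"grip": 0.0854,"slide": [0,0,0.002],"twist": 0},
  {"grip": 0.0854,"slide": [0,0,0.002],"twist": 0},
])

```text
clock: 14.4
position: [0.5958, -0.1832, 0.0227]
orientation: [1.0, 0.015, 0.0, 0.0]
contact_force: [-0.4, -0.0, -0.7]
finger_gap: 1.003
```

>>> send_rows([
  {"grip": 0.0854,"slide": [0,0,0.001],"twist": 0},
  {"grip": 0.0854,"slide": [0,0,0.001],"twist": 0},
])

```text
clock: 14.6
position: [0.5958, -0.1832, 0.0221]
orientation: [1.0, 0.015, 0.0, 0.0]
contact_force: [-1.4, 0.7, 3.6]
finger_gap: 1.001
```

>>> send_rows([
  {"grip": 0.0854,"slide": [0,0,-0.0023],"twist": 0},
  {"grip": 0.0854,"slide": [0,-0.01,-0.0023],"twist": 0},
  {"grip": 0.0854,"slide": [0,-0.018,-0.0023],"twist": 0},
  {"grip": 0.0854,"slide": [0,-0.024,-0.0023],"twist": 0},
  {"grip": 0.0854,"slide": [0,-0.029,-0.0023],"twist": 0},
  {"grip": 0.0854,"slide": [0,-0.034,-0.0023],"twist": 0},
  {"grip": 0.0854,"slide": [0,-0.04,-0.0023],"twist": 0},
  {"grip": 0.0854,"slide": [0,-0.047,-0.0023],"twist": 0},
  {"grip": 0.0854,"slide": [0,-0.055,-0.0023],"twist": 0},
  {"grip": 0.0854,"slide": [0,-0.063,-0.0023],"twist": 0},
  {"grip": 0.0854,"slide": [0,-0.071,-0.0023],"twist": 0},
  {"grip": 0.0854,"slide": [0,-0.079,-0.0023],"twist": 0},
  {"grip": 0.0854,"slide": [0,-0.087,-0.0023],"twist": 0},
  {"grip": 0.0854,"slide": [0,-0.094,-0.0023],"twist": 0},
  {"grip": 0.0854,"slide": [0,-0.1,-0.0023],"twist": 0},
  {"grip": 0.0854,"slide": [0,-0.1,-0.0023],"twist": 0},
])

```text
clock: 16.2
position: [0.5924, -0.082, 0.0236]
orientation: [1.0, 0.016, 0.0, -0.0]
contact_force: [0.3, 0.3, 0.2]
finger_gap: 1.001
```

```bash
python3 - <<'E'
from h import *
st()
im=camera('side')
cv2.imwrite('pics/s11.png',cv2.resize(im[110:260,210:370],None,fx=4.5,fy=4.5,interpolation=cv2.INTER_CUBIC))
E
```

```text
t 16.2 pos [ 0.5924 -0.082   0.0236] yaw 1.8291103084330174 z [ 0.      0.0004 -1.    ] F [0.334  0.2791 0.2324] q [-0.2439  0.521  -0.1435  0.9064  0.0004  1.2949] gap 1.0013003844164234
```

View pics/s11.png

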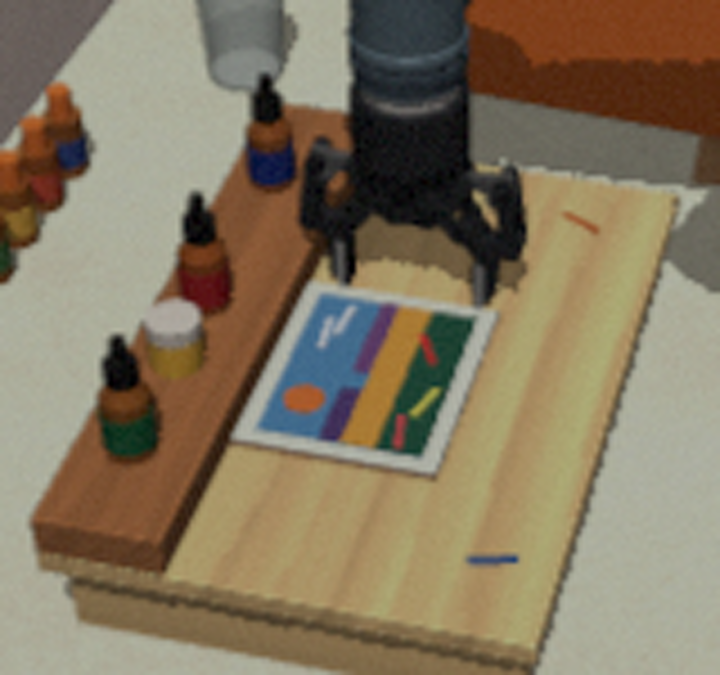

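>>> send_rows([
  {"grip": 0.0854,"slide": [0,-0.004,0],"twist": 0},
  {"grip": 0.0854,"slide": [0,-0.01,0],"twist": 0},
  {"grip": 0.0854,"slide": [0,-0.018,0],"twist": 0},
  {"grip": 0.0854,"slide": [0,-0.026,0],"twist": 0},
  {"grip": 0.0854,"slide": [0,-0.034,0],"twist": 0},
  {"grip": 0.0854,"slide": [0,-0.042,0],"twist": 0},
  {"grip": 0.0854,"slide": [0,-0.05,0],"twist": 0},
  {"grip": 0.0854,"slide": [0,-0.058,0],"twist": 0},
  {"grip": 0.0854,"slide": [0,-0.066,0],"twist": 0},
  {"grip": 0.0854,"slide": [0,-0.074,0],"twist": 0},
  {"grip": 0.0854,"slide": [0,-0.082,0],"twist": 0},
  {"grip": 0.0854,"slide": [0,-0.09,0],"twist": 0},
  {"grip": 0.0854,"slide": [0,-0.098,0],"twist": 0},
  {"grip": 0.0854,"slide": [0,-0.106,0],"twist": 0},
  {"grip": 0.0854,"slide": [0,-0.114,0],"twist": 0},
  {"grip": 0.0854,"slide": [0,-0.122,0],"twist": 0},
  {"grip": 0.0854,"slide": [0,-0.13,0],"twist": 0},
  {"grip": 0.0854,"slide": [0,-0.135,0],"twist": 0},
  {"grip": 0.0854,"slide": [0,-0.138,0],"twist": 0},
  {"grip": 0.0854,"slide": [0,-0.138,0],"twist": 0},
])

```text
clock: 18.25
position: [0.5882, 0.0553, 0.0236]
orientation: [1.0, 0.016, 0.0, -0.0]
contact_force: [-0.4, -1.0, -0.3]
finger_gap: 0.999
```

```bash
python3 - <<'E'
from h import *
st()
im=camera('side')
cv2.imwrite('pics/s12.png',cv2.resize(im[140:290,210:370],None,fx=4.5,fy=4.5,interpolation=cv2.INTER_CUBIC))
cv2.imwrite('pics/t12.png',cv2.resize(camera('top')[120:240,225:390],None,fx=4.8,fy=4.8,interpolation=cv2.INTER_CUBIC))
i=camera_info('wrist');np.savez('w12.npz',**i)
cv2.imwrite('pics/w12.png',camera('wrist'))
E
```

```text
t 18.25 pos [0.5882 0.0553 0.0236] yaw 1.7970831763667539 z [ 0.0001  0.0002 -1.    ] F [-0.3652 -1.0416 -0.3482] q [-0.0137  0.5079 -0.166   0.8968  0.0002  1.5257] gap 0.9990815766924498
```

View pics/s12.png

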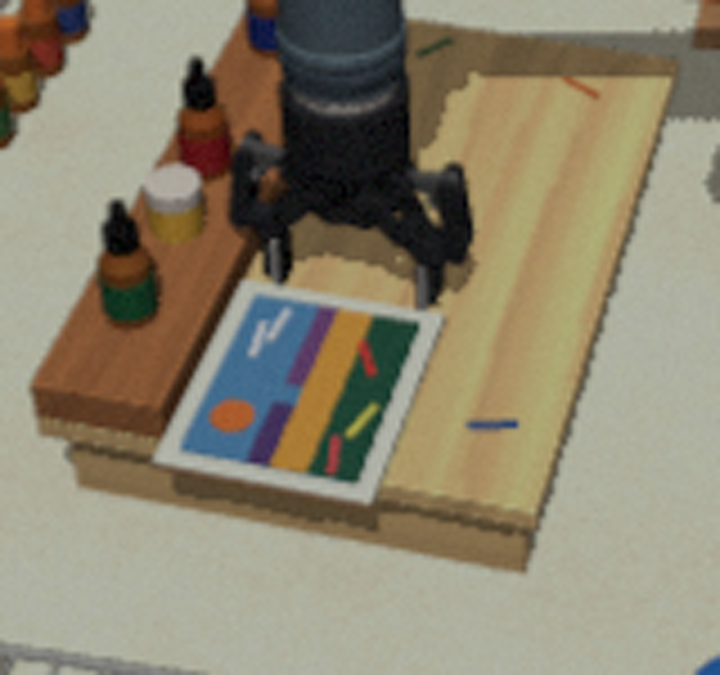

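View pics/t12.png

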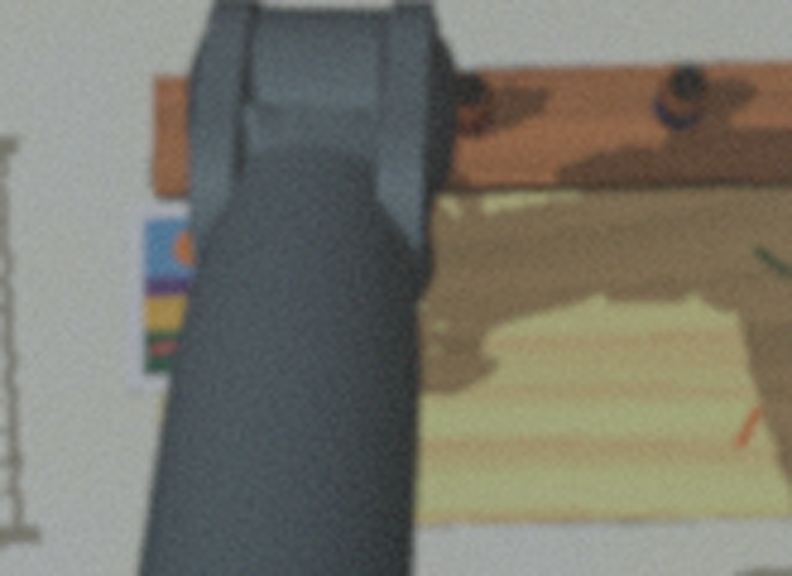

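View pics/w12.png

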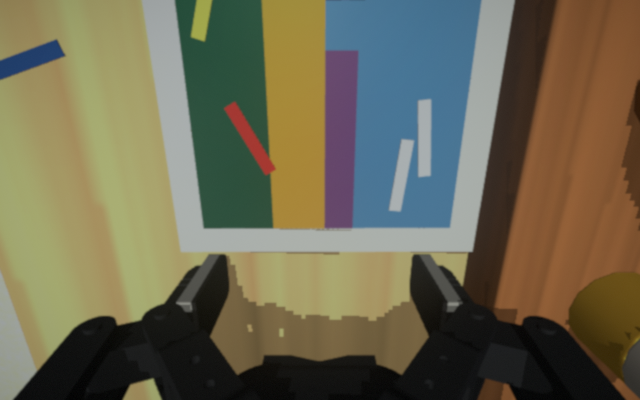

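```bash
python3 - <<'E'
from h import *
i=dict(np.load('w12.npz'))
T=lambda u,v:((u+.5)/4.8-.5+225,(v+.5)/4.8-.5+120)
S=lambda u,v:((u+.5)/4.5-.5+210,(v+.5)/4.5-.5+140)
def pr(k,p): print(k,p,"y'",-.0316*p[0]+.9995*p[1],"x'",.9995*p[0]+.0316*p[1])
pr('w F',onz('wrist',(181,251),.08,i));pr('w B',onz('wrist',(473,251),.08,i))
pr('top FL',onz('top',T(127,388),.08));pr('top BL',onz('top',T(137,205),.08))
pr('top ledgeFL',onz('top',T(160,528),.075))
pr('side FL',onz('side',S(372,500),.08));pr('side BL',onz('side',S(155,461),.08))
pr('side FR',onz('side',S(443,319),.08));pr('side BR',onz('side',S(243,281),.08))
pr('side end',onz('side',S(533,522),.075));pr('side end at panel',onz('side',S(388,491),.075))
E
```

```text
w F [0.5262 0.0654 0.08  ] y' 0.04877974337366554 x' 0.5280364774971893
w B [0.6564 0.0694 0.08  ] y' 0.04858941165836221 x' 0.6582462187136697
top FL [0.5251 0.223  0.08  ] y' 0.2063355679183919 x' 0.531897730653708
top BL [0.649  0.2211 0.08  ] y' 0.2005277360980409 x' 0.6556792838819461
top ledgeFL [0.4332 0.1987 0.075 ] y' 0.18486478435978715 x' 0.4392969853442714
side FL [0.5237 0.22   0.08  ] y' 0.20338785697837772 x' 0.5304091913009868
side BL [0.6517 0.226  0.08  ] y' 0.20527445365744032 x' 0.6585370807641184
side FR [0.5287 0.0667 0.08  ] y' 0.04998288177050347 x' 0.5305406679930388
side BR [0.6579 0.0682 0.08  ] y' 0.0473995848835461 x' 0.659773290424388
side end [0.434  0.2065 0.075 ] y' 0.1926675126372225 x' 0.44026655158020256
side end at panel [0.5188 0.2067 0.075 ] y' 0.1902214135885917 x' 0.5250360246173507
```

>>> send_rows([
  {"grip": 0.0854,"slide": [0,-0.004,0],"twist": 0},
  {"grip": 0.0854,"slide": [0,-0.009,0],"twist": 0},
  {"grip": 0.0854,"slide": [0,-0.013,0],"twist": 0},
  {"grip": 0.0854,"slide": [0,-0.016,0],"twist": 0},
  {"grip": 0.0854,"slide": [0,-0.016,0],"twist": 0},
  {"grip": 0.0854,"slide": [0,-0.016,0],"twist": 0},
  {"grip": 0.0854,"slide": [0,0.01,0],"twist": 0},
  {"grip": 0.0854,"slide": [0,0.01,-0.04],"twist": 0},
  {"grip": 0.0854,"slide": [0,0.01,-0.09],"twist": 0},
  {"grip": 0.0854,"slide": [0,-0.035,-0.14],"twist": 0},
  {"grip": 0.0854,"slide": [-0.02,-0.06,-0.16],"twist": 0},
  {"grip": 0.0854,"slide": [-0.04,-0.06,-0.16],"twist": 0},
  {"grip": 0.0854,"slide": [-0.04,-0.06,-0.16],"twist": 0},
  {"grip": 0.0854,"slide": [-0.04,-0.06,-0.16],"twist": 0},
])

```text
clock: 19.8
position: [0.5464, 0.1135, 0.1835]
orientation: [1.0, 0.015, 0.0, 0.0]
contact_force: [0.1, -0.3, -0.6]
finger_gap: 0.999
```

```bash
python3 - <<'E'
from h import *
st()
im=camera('side')
cv2.imwrite('pics/s13.png',cv2.resize(im[140:290,210:370],None,fx=4.5,fy=4.5,interpolation=cv2.INTER_CUBIC))
i=camera_info('wrist');np.savez('w13.npz',**i)
cv2.imwrite('pics/w13.png',camera('wrist'))
E
```

```text
t 19.8 pos [0.5464 0.1135 0.1835] yaw 1.7722234467927216 z [ 0.0004 -0.0003 -1.    ] F [ 0.0937 -0.312  -0.601 ] q [ 0.0913  0.3441  0.012   1.2384 -0.0003  1.6311] gap 0.9985871971836031
```

View pics/s13.png

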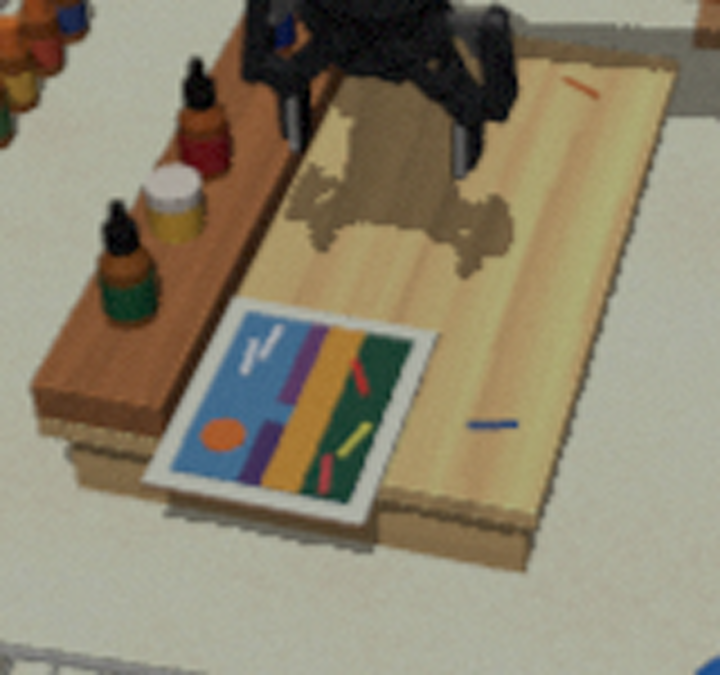

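View pics/w13.png

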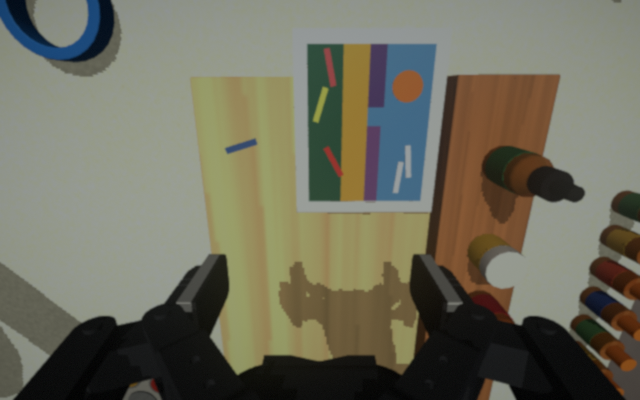

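```bash
python3 - <<'E'
import cv2
w=cv2.imread('pics/w13.png')[15:115,180:460]
cv2.imwrite('pics/w13z.png',cv2.resize(w,None,fx=2.8,fy=5,interpolation=cv2.INTER_CUBIC))
E
```

```text
(no output)
```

View pics/w13z.png

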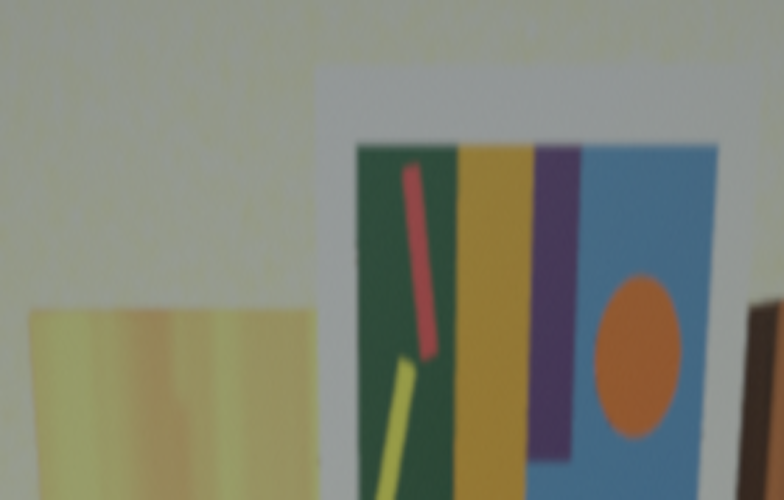

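```bash
python3 - <<'E'
from h import *
i=dict(np.load('w13.npz'))
T=lambda u,v:((u+.5)/2.8-.5+180,(v+.5)/5-.5+15)
S=lambda u,v:((u+.5)/4.5-.5+210,(v+.5)/4.5-.5+140)
def pr(k,p): print(k,p,"y'",-.0316*p[0]+.9995*p[1],"x'",.9995*p[0]+.0316*p[1])
pr('w FL',onz('wrist',T(316,66),.08,i));pr('w BL',onz('wrist',T(762,67),.08,i))
pr('w end',onz('wrist',T(30,309),.075,i));pr('w end2',onz('wrist',T(310,308),.075,i))
pr('step',onz('wrist',T(749,305),.103,i))
pr('w FR',onz('wrist',(298,211),.08,i));pr('w BR',onz('wrist',(430,212),.08,i))
pr('side FL',onz('side',S(363,524),.08));pr('side BL',onz('side',S(143,482),.08))
pr('side end',onz('side',S(533,522),.075));pr('side end at panel',onz('side',S(383,491),.075))
E
```

```text
w FL [0.5211 0.2409 0.08  ] y' 0.2243234555692149 x' 0.5284884819866102
w BL [0.6501 0.2446 0.08  ] y' 0.22395963104029917 x' 0.6574554320111173
w end [0.433  0.2015 0.075 ] y' 0.1877624844466905 x' 0.4391363498511884
w end2 [0.519  0.2043 0.075 ] y' 0.18777923200948002 x' 0.5252310825993634
step [0.6433 0.2074 0.103 ] y' 0.18692561206166486 x' 0.6494819217132694
w FR [0.527  0.0821 0.08  ] y' 0.06538747093141214 x' 0.5293527784292543
w BR [0.6547 0.0849 0.08  ] y' 0.06414156356601618 x' 0.6570602977288948
side FL [0.5229 0.2385 0.08  ] y' 0.2218088615953722 x' 0.5301711533096025
side BL [0.652 0.243 0.08 ] y' 0.22224952281733992 x' 0.6593522042975016
side end [0.434  0.2065 0.075 ] y' 0.1926675126372225 x' 0.44026655158020256
side end at panel [0.5215 0.2075 0.075 ] y' 0.1909213192974325 x' 0.5277721412119658
```

>>> send_rows([
  {"grip": 0.0854,"slide": [0.02,0.035,0],"twist": 0},
  {"grip": 0.0854,"slide": [0.04,0.07,0],"twist": 0},
  {"grip": 0.0854,"slide": [0.04,0.07,0.04],"twist": 0},
  {"grip": 0.0854,"slide": [0.04,0.07,0.08],"twist": 0},
  {"grip": 0.0854,"slide": [0.04,0.07,0.12],"twist": 0},
  {"grip": 0.0854,"slide": [0.04,0.07,0.15],"twist": 0},
  {"grip": 0.0854,"slide": [0.04,0.07,0.1595],"twist": 0},
  {"grip": 0.0854,"slide": [0.04,0.07,0.1595],"twist": 0},
  {"grip": 0.0854,"slide": [0.04,0.07,0.1595],"twist": 0},
])

```text
clock: 20.8
position: [0.5888, 0.0442, 0.0238]
orientation: [1.0, 0.015, -0.0, 0.0]
contact_force: [0.2, -0.5, 0.1]
finger_gap: 0.998
```

>>> send_rows([
  {"grip": 0.0854,"slide": [0,-0.008,0],"twist": 0},
  {"grip": 0.0854,"slide": [0,-0.015,0],"twist": 0},
  {"grip": 0.0854,"slide": [0,-0.02,0],"twist": 0},
  {"grip": 0.0854,"slide": [0,-0.024,0],"twist": 0},
  {"grip": 0.0854,"slide": [0,-0.027,0],"twist": 0},
  {"grip": 0.0854,"slide": [0,-0.029,0],"twist": 0},
  {"grip": 0.0854,"slide": [0,-0.0305,0],"twist": 0},
  {"grip": 0.0854,"slide": [0,-0.0305,0],"twist": 0},
  {"grip": 0.0854,"slide": [0,-0.0305,0],"twist": 0},
])

```text
clock: 21.7
position: [0.5875, 0.0753, 0.0241]
orientation: [1.0, 0.015, 0.0, -0.0]
contact_force: [-0.5, 0.5, -0.2]
finger_gap: 1.002
```

```bash
python3 - <<'E'
from h import *
st()
cv2.imwrite('pics/s14.png',cv2.resize(camera('side')[140:290,210:370],None,fx=4.5,fy=4.5,interpolation=cv2.INTER_CUBIC))
E
```

```text
t 21.7 pos [0.5875 0.0753 0.0241] yaw 1.7619448662716442 z [ 0.0001  0.     -1.    ] F [-0.4626  0.4881 -0.2387] q [ 0.0204  0.5102 -0.1605  0.9     0.      1.5604] gap 1.0016607528158232
```

View pics/s14.png

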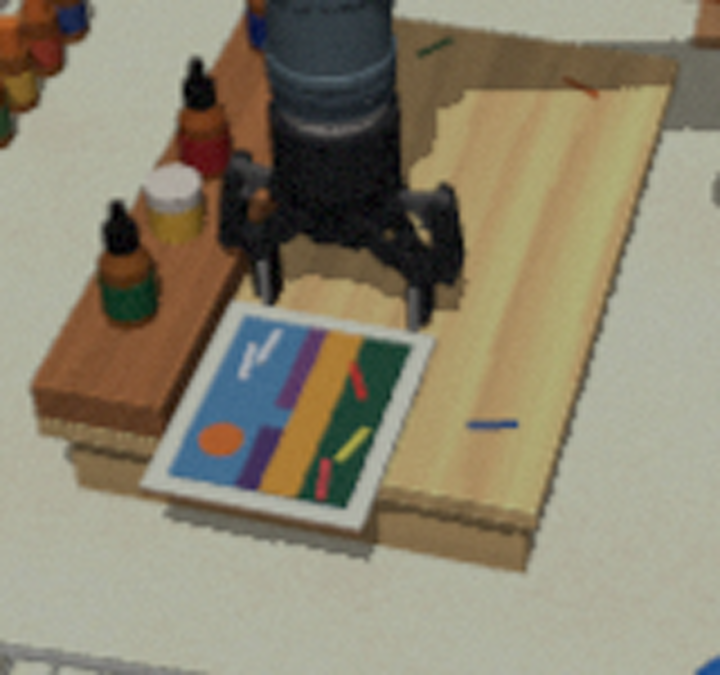

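>>> send_rows([
  {"grip": 0.0854,"slide": [0,0.015,0],"twist": 0},
  {"grip": 0.0854,"slide": [0,0.015,-0.03],"twist": 0},
  {"grip": 0.0854,"slide": [0,0.015,-0.06],"twist": 0},
  {"grip": 0.0854,"slide": [-0.03,0.015,-0.06],"twist": -8},
  {"grip": 0.0854,"slide": [-0.06,0.01,-0.06],"twist": -16},
  {"grip": 0.0854,"slide": [-0.08,0,-0.06],"twist": -24},
  {"grip": 0.0854,"slide": [-0.1,-0.01,-0.06],"twist": -32},
  {"grip": 0.0854,"slide": [-0.11,-0.02,-0.06],"twist": -40},
  {"grip": 0.0854,"slide": [-0.11,-0.03,-0.06],"twist": -48},
  {"grip": 0.0854,"slide": [-0.11,-0.04,-0.06],"twist": -56},
  {"grip": 0.0854,"slide": [-0.11,-0.05,-0.06],"twist": -64},
  {"grip": 0.0854,"slide": [-0.11,-0.06,-0.06],"twist": -72},
  {"grip": 0.0854,"slide": [-0.11,-0.068,-0.06],"twist": -80},
  {"grip": 0.0854,"slide": [-0.105,-0.068,-0.06],"twist": -86},
  {"grip": 0.0854,"slide": [-0.105,-0.068,-0.06],"twist": -90},
  {"grip": 0.0854,"slide": [-0.105,-0.068,-0.06],"twist": -90},
  {"grip": 0.0854,"slide": [-0.105,-0.068,-0.03],"twist": -90},
  {"grip": 0.0854,"slide": [-0.105,-0.068,-0.005],"twist": -90},
  {"grip": 0.0854,"slide": [-0.105,-0.068,0.0],"twist": -90},
  {"grip": 0.0854,"slide": [-0.105,-0.068,0.0],"twist": -90},
])

```text
clock: 23.75
position: [0.4795, 0.1393, 0.0237]
orientation: [0.697, 0.717, -0.001, -0.001]
contact_force: [1.2, 0.3, 0.2]
finger_gap: 1.001
```

```bash
python3 - <<'E'
from h import *
s,_=st();p=s['position'];print("x'",.9995*p[0]+.0316*p[1],"y'",-.0316*p[0]+.9995*p[1])
cv2.imwrite('pics/s15.png',cv2.resize(camera('side')[140:290,210:370],None,fx=4.5,fy=4.5,interpolation=cv2.INTER_CUBIC))
E
```

```text
t 23.75 pos [0.4795 0.1393 0.0237] yaw 91.6781398847649 z [-0.0021 -0.0006 -1.    ] F [1.193  0.2677 0.1805] q [ 0.1559  0.3494 -0.4216  0.8019 -0.0003  0.1266] gap 1.0008372251626974
x' 0.48361787207532003 y' 0.12411872813170502
```

View pics/s15.png

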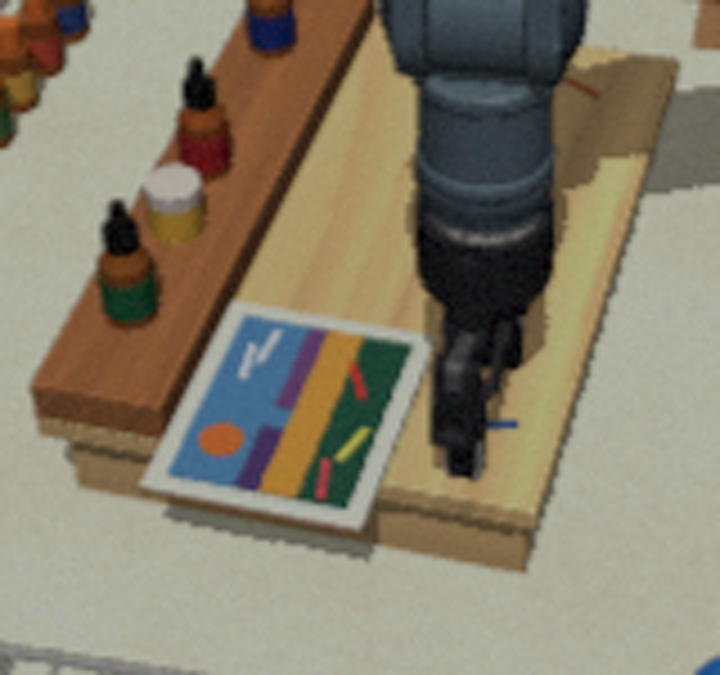

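>>> send_rows([
  {"grip": 0.0854,"slide": [0,0.01,0],"twist": 0},
  {"grip": 0.0854,"slide": [0,0.019,0],"twist": 0},
  {"grip": 0.0854,"slide": [0,0.025,0],"twist": 0},
  {"grip": 0.0854,"slide": [0,0.029,0],"twist": 0},
  {"grip": 0.0854,"slide": [0,0.031,0],"twist": 0},
  {"grip": 0.0854,"slide": [0,0.033,0],"twist": 0},
  {"grip": 0.0854,"slide": [0,0.034,0],"twist": 0},
  {"grip": 0.0854,"slide": [0,0.034,0],"twist": 0},
])

```text
clock: 24.6
position: [0.5128, 0.141, 0.0236]
orientation: [0.696, 0.718, -0.001, -0.001]
contact_force: [-2.6, 0.2, 1.4]
finger_gap: 0.999
```

>>> send_rows([
  {"grip": 0.0854,"slide": [0,0.001,0],"twist": 0},
  {"grip": 0.0854,"slide": [0,0.002,0],"twist": 0},
  {"grip": 0.0854,"slide": [0,0.002,0],"twist": 0},
])

```text
clock: 24.9
position: [0.5127, 0.141, 0.0233]
orientation: [0.696, 0.718, -0.002, -0.002]
contact_force: [-9.0, -1.1, 4.4]
finger_gap: 0.999
```

>>> send_rows([
  {"grip": 0.0854,"slide": [0,-0.01,0],"twist": 0},
  {"grip": 0.0854,"slide": [0,-0.025,0],"twist": 0},
  {"grip": 0.0854,"slide": [0,-0.03,-0.04],"twist": 0},
  {"grip": 0.0854,"slide": [0,-0.03,-0.08],"twist": 0},
  {"grip": 0.0854,"slide": [-0.02,-0.03,-0.12],"twist": 0},
  {"grip": 0.0854,"slide": [-0.06,-0.03,-0.15],"twist": 0},
  {"grip": 0.0854,"slide": [-0.1,-0.03,-0.17],"twist": 0},
  {"grip": 0.0854,"slide": [-0.1,-0.03,-0.17],"twist": 0},
  {"grip": 0.0854,"slide": [-0.1,-0.03,-0.17],"twist": 0},
])

```text
clock: 25.8
position: [0.4906, 0.0397, 0.1947]
orientation: [0.697, 0.717, 0.001, 0.001]
contact_force: [0.1, 0.7, -0.3]
finger_gap: 1.002
```

```bash
python3 - <<'E'
from h import *
st()
cv2.imwrite('pics/s16.png',cv2.resize(camera('side')[140:290,210:370],None,fx=4.5,fy=4.5,interpolation=cv2.INTER_CUBIC))
cv2.imwrite('pics/t16.png',cv2.resize(camera('top')[120:240,225:390],None,fx=4.8,fy=4.8,interpolation=cv2.INTER_CUBIC))
i=camera_info('wrist');np.savez('w16.npz',**i)
cv2.imwrite('pics/w16.png',camera('wrist'))
E
```

```text
t 25.8 pos [0.4906 0.0397 0.1947] yaw 91.64832230376248 z [ 0.003   0.0002 -1.    ] F [ 0.0844  0.688  -0.2595] q [-0.0484  0.2052 -0.1464  1.2162  0.0004 -0.0772] gap 1.0017210332434954
```

View pics/s16.png

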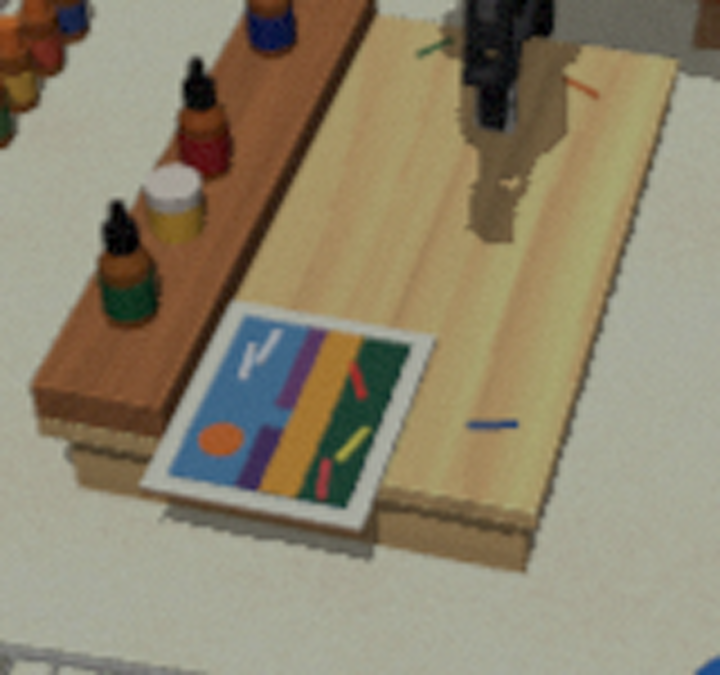

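View pics/t16.png

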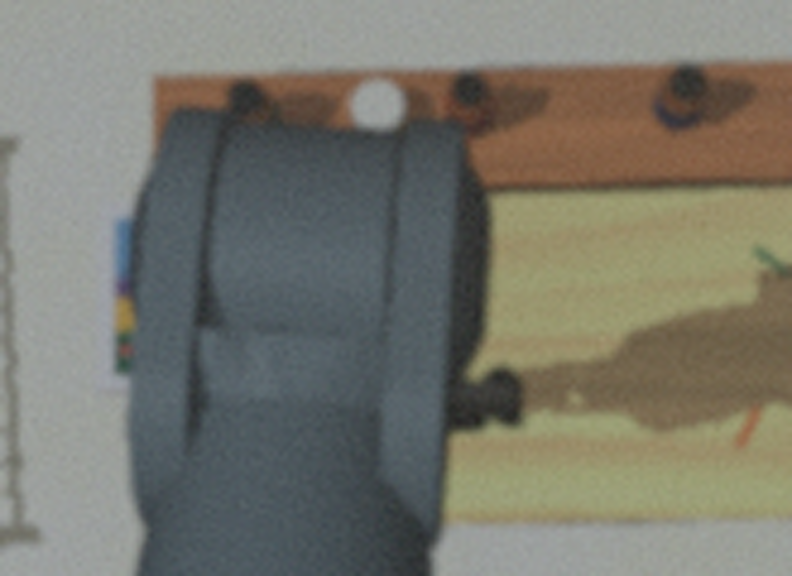

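View pics/w16.png

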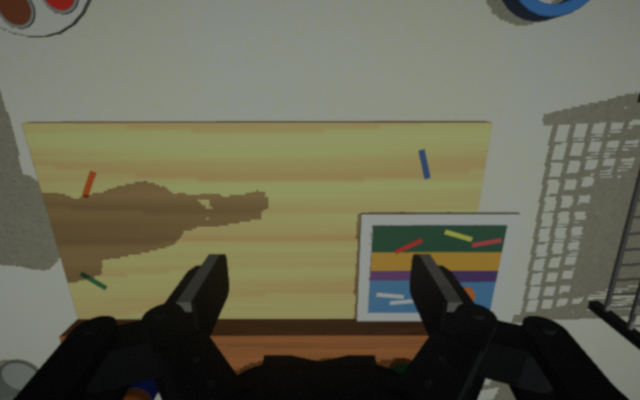

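>>> send_rows([
  {"grip": 0.0854,"slide": [-0.04,0,-0.02],"twist": 0},
  {"grip": 0.0854,"slide": [-0.08,0,-0.04],"twist": 0},
  {"grip": 0.0854,"slide": [-0.12,0,-0.04],"twist": 0},
  {"grip": 0.0854,"slide": [-0.16,0,-0.04],"twist": 0},
  {"grip": 0.0854,"slide": [-0.2,0,-0.04],"twist": 0},
  {"grip": 0.0854,"slide": [-0.2,0,-0.04],"twist": 0},
  {"grip": 0.0854,"slide": [-0.2,0,-0.04],"twist": 0},
])

```text
clock: 26.65
position: [0.4955, -0.159, 0.2329]
orientation: [0.696, 0.718, -0.0, -0.001]
contact_force: [-0.9, 0.1, -0.4]
finger_gap: 0.997
```

```bash
python3 - <<'E'
from h import *
st()
ims=[camera('top') for _ in range(4)];t=np.mean(ims,0).astype(np.uint8)
cv2.imwrite('pics/t17.png',cv2.resize(t[120:240,225:390],None,fx=4.8,fy=4.8,interpolation=cv2.INTER_CUBIC))
cv2.imwrite('pics/t17b.png',cv2.resize(t[150:240,240:330],None,fx=6.5,fy=6.5,interpolation=cv2.INTER_CUBIC))
s=np.mean([camera('side') for _ in range(4)],0).astype(np.uint8)
cv2.imwrite('pics/s17.png',cv2.resize(s[195:275,210:340],None,fx=6,fy=6,interpolation=cv2.INTER_CUBIC))
E
```

```text
t 26.65 pos [ 0.4955 -0.159   0.2329] yaw 91.75898823888365 z [-0.0018  0.0013 -1.    ] F [-0.8535  0.0968 -0.3761] q [-0.4328  0.2593  0.0221  1.3358  0.0005 -0.4635] gap 0.9973605401829626
```

View pics/t17.png

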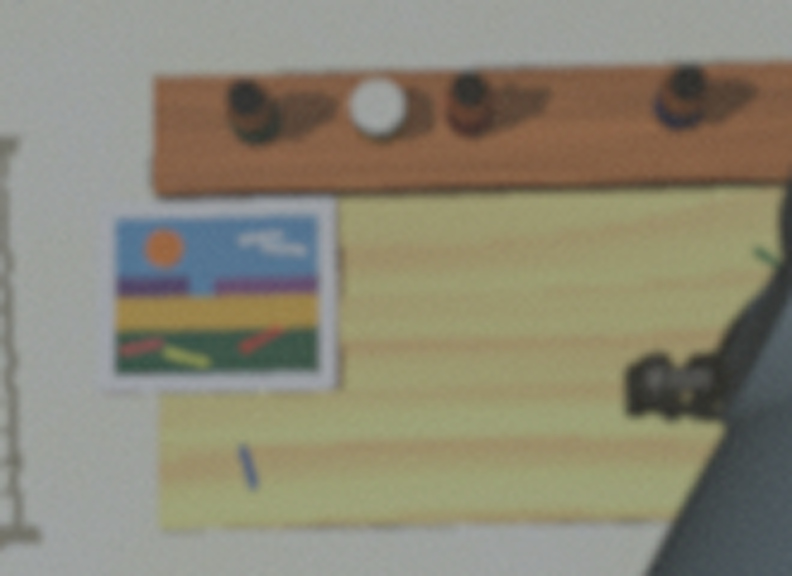

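View pics/t17b.png

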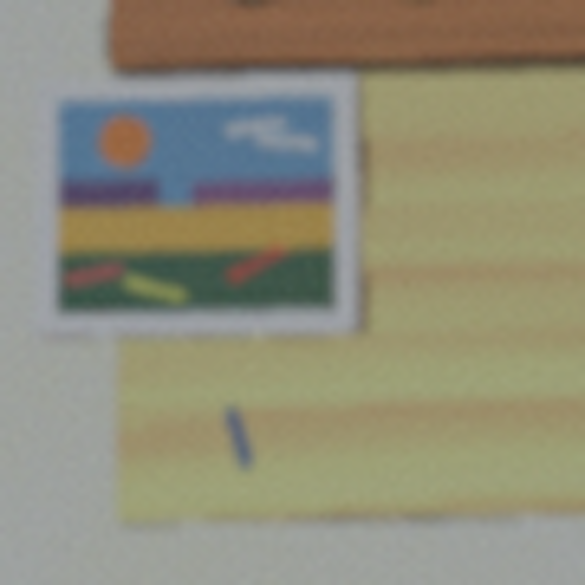

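View pics/s17.png

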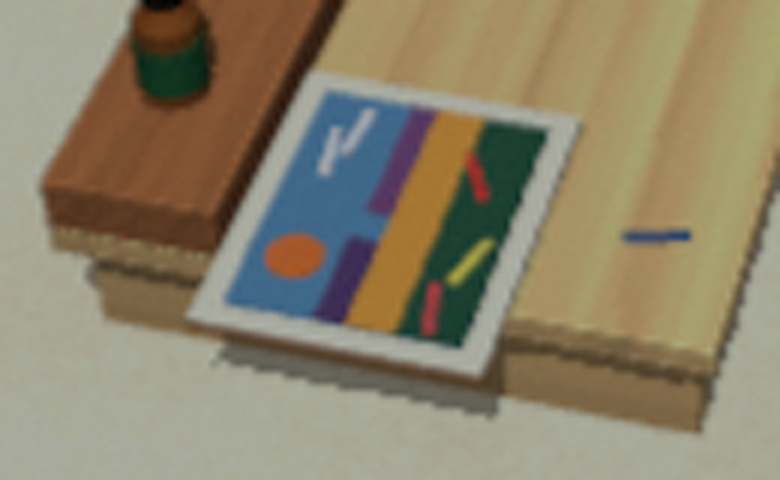

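```bash
python3 - <<'E'
from workcell import *
print(job_done()); print(observe()['clock'])
E
```

```text
the job is handed in; nothing more can be done
None
the job is handed in; nothing more can be done
```

I handed the job in after about 27 s. The painting lies flat and square against the back step, with about 4 cm sticking out past the end nearer the rack.

**What I did:** I pushed the front edge with both open fingertips until the panel sat against the step. I then slid it along by pushing the edge farther from the rack in three strokes. A last push on the front edge, about 9 N, reseated it. The fingertips worked about 1.5–2 mm above the tread, so they touched only the edges, and the panel was never lifted.

**Last checks:**
- **Overhang:** about 40–41 mm by scale in the top view. The earlier wrist view gives 40–41 mm once the last 3.5–4 mm stroke is added.
- **Squareness:** the last push stopped at the same distance from the step line as the first, so the panel sits flush. In the top view its edges are parallel to the step within about 0.4°.
- **Everything else:** the bottles and jar were at their starting pixels in the top view. I did not check the tape and palette by measurement, but no move came near them.

**What disagreed:**
- **Side camera:** it read the overhang about 5 mm short of the wrist view, because the ledge's end edge was blurred there. I relied on the wrist and top views.
- **Fingertip height:** the open fingertips met the tread about 53 mm above the reported TCP height, where the text implies 13 mm. I set the fingertip height from contact with the tread instead, which repeated to 0.1 mm at two places.

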